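Load the wash basket and clip its lid down

ROBOT

A 6-joint arm with a two-finger parallel gripper is mounted at the origin on the work surface. World frame = base frame: x ahead of the robot, y to its left, z up, the work surface at z = 0. Lengths are in m, angles in degrees, forces in N, time in s.
With the tool pointing down it reaches from about 0.35 to 0.875 m from the base axis. Payload 4.2 kg.
Tool frame: the origin (TCP) lies on the centre line of the jaws, within the pads' length; the fingertips stand 8 mm ahead of it and the grasp point (between the pads) lies 11 mm behind it; z points along the fingers, y is the direction in which the jaws open and shut (so a half turn about z gives the same grasp; the last joint's range is limited). The gripper opens to 87 mm and grips with 3 to 60 N. Pads are 19 mm wide; open, the fingers measure 117 mm over their backs; the gripper's body (75 mm by 190 mm) begins 51 mm behind the grasp point.
Start: joints at [87.41, 22.042, 0.453, 0, -68.411, -14.817], TCP at [0.187, 0.596, 0.231] pointing down, gripper open.
Joint ranges: [-179.83, 179.83], [-69.29, 118.12], [-61.27, 80.66], [-181.25, 117.63], [-171.15, -9.14], [-177.46, 177.46]. Speed limits (degrees/s): [159.86, 159.86, 180, 180, 180, 180].

INTERFACE

Orientations are given as a 3x3 rotation matrix whose columns are the frame's x, y, z axes.
In Python, from station import sense, capture, finish_job, recognise gives the robot as it stands.
- The arm moves only by the tool apply_moves, never from a script. Its argument "plan" is a list that holds one entry, the list of rows, each a list of 7 numbers: the opening in per cent of the stroke, from 0 (shut) to 100 (fully open), then the shift along the world's x, y, z in units of 25 mm (1.0 is 25 mm), then the turn, a rotation vector about the world's x, y, z in rad. A call has 1 to 12 rows; each row shifts and turns the pose as measured when the row begins; what a row does not reach is not made up. A row lasts 1/12 s, in which the tool goes at most 41.7 mm and 7.16 degrees, less where a joint would pass 70% of its speed; a pose out of reach is approached as far as the arm can. A call is refused whole if a number of a shift passes 1 or a number of a turn 0.125, either way. A call with a gripper value outside its range is refused whole. The fingers move at their own pace and stop on an object; the grip force is fixed at half the most. Time passes only in rows, so rows that do not move let the fingers close. It gives the time, the measured TCP pose, the force and the opening at its end, in the units of the state.
- sense(): the state, without advancing time (a new reading comes with each control period).
- capture(name): name is "side" or "top"; returns a dict with "pixels" (480x640x3 uint8, red, green, blue), "depth" (480x640 float32, m along the optical axis (not along the pixel's ray), 0 where there is no reading), "mtx" (3x3 intrinsics, pixels), "R" (3x3) and "t" (3): a world point X has camera coordinates R X + t. Camera axes: x right, y down, z forward; pixel columns grow to the right and rows downward; lengths in m; the calibration is good to about 2 mm. A picture is of the moment at which its call begins.
- finish_job(): hands the job in, once; it reports no verdict.
Trained networks look in a picture, given as the dict that the camera call returned (one of the last four; its "shot" number tells which), for a name from the list of things; names that differ only in an ending like _2 or _b are one class to them, and where a whole thing is asked for, a point or a joint stands for the part that bears it (a point fixed in the world has none). Each returns a list of dicts, best first, with "score" (0 to 1); they miss things now and then, are a little off and sometimes report something else, mostly with a low value. They report only what shows in the picture. A call takes as long as a camera call.
- recognise(label, picture): "at" ([x, y, z] in m, in the coordinates of the camera as it stood for that picture, good to about 4 mm: the middle of the surface that is visible of it).
The state is a dict: "time_s": time; "joints": joint angles; "joint_velocities": joint speeds; "effort": joint torques, N m; "tcp_pos": TCP position; "ee_rot": TCP orientation; "wrist_force": force on the tool from outside, world axes, zero at the start; "moment": the same for the moment, N m; "gripper_width": opening from 0.0 (shut) to 1.0 (fully open).
Only numpy, scipy, OpenCV 4.12 (cv2) and the standard library are available. Lean on these libraries where they do the work, as an engineer would, in place of code of your own. Each camera call takes 0.05 s, during which the arm holds its last target.

TASK

Load the wash basket for cleaning: carry the sorting tray over, tip all its loose fittings into the basket, and set the empty tray back down flat on the bench. Drop the lid fully home into the basket, then take every spring clamp off the wooden rail and clip each one over the basket's rim, so that it pinches the basket's wall and the lid's turned-up edge together and is left holding by itself. Leave the other things on the bench alone.

Things in the scene. Friction and masses are not known exactly. Their poses are not given: they have to be found in the camera images.
- basket: Slotted steel wash basket, open on top, 150 (its x) x 210 (its y) x 90 high; does not move. Origin: centre of its underside, z up. Walls and floor 4 thick, inside 142 x 202; a heap of fittings higher than 55 must be levelled or it holds the lid up. A 7 wide ledge inside each short (y) wall, top 55 up, carries the lid: when home the lid's origin is 55 above this one, its edges line the walls, 1 below the rim.
- lid: Aluminium drop-in lid: a perforated pan 137 (its x) x 197 (its y), 34 high, floor 4 thick, edges 4 thick turned up on all four sides. Origin: centre of its underside, z up. In the middle a black strap grip, 12 thick (x) x 70 long (y), 4 to 38 above the origin. 0.22 to 0.35 kg. Goes into the basket either way round with 2.5 play on each side.
- tray: Aluminium sorting tray, 150 (its x) x 116 (its y), walls 30 high at back (+x) and sides, open lip in front (-x). Origin: centre of its underside, z up. A wooden carrying bar bridges it along y at x = +10: 12 thick (x), 116 long, 58 to 82 above the origin. Floor 4 thick, slippery (friction 0.35), its last 30 mm rising 5 to the lip: tip 40 degrees or more to empty. 0.27 to 0.38 kg.
- rail: Wooden clamp rail: an upright board on feet, 10 thick (its x) x 270 long (its y) x 90 high, fixed. Origin: centre of its underside. The spring clamps are parked on its top edge.
- nut0: Brass hexagonal union nut, 30 across the corners, 20 high, origin centre of underside. Its axes turn with it. It starts standing in the sorting tray. Some runs lack it.
- nut1: As nut0. Its axes turn with it. It starts standing in the sorting tray. Some runs lack it.
- tee0: Copper pipe tee, 34 long (y) x 20 x 20 with a 10 long stub at -x, origin centre of underside. Its axes turn with it. It starts standing in the sorting tray. Some runs lack it.
- tee1: As tee0. Its axes turn with it. It starts standing in the sorting tray. Some runs lack it.
- cap0: Black ribbed plastic pipe cap, 28 diameter, 22 high, origin centre of underside. Its axes turn with it. It starts standing in the sorting tray. Some runs lack it.
- cap1: As cap0. Its axes turn with it. It starts standing in the sorting tray. Some runs lack it.
- clamp0: Black sprung hinged clamp astride the rail, jaws down, two handles up, 18 wide. Origin: its throat, midway between the jaws, where the top of a gripped edge meets the pivot; z up, y along the edge, x across the jaws. Handles spread in x, 55 outside at 46 above the origin, 62 at their tops (56 up). Jaw pads 12 to 26 below the origin. 0.1 kg. Some runs lack it.
- clamp0_jaw (a joint): Opening of clamp0 (rad): 0 when the jaws pinch something 10 thick, 0.56 fully squeezed open, -0.28 shut on nothing; springs shut.
- clamp1: Like clamp0. To open any of them, squeeze the handles 46 above the origin from 55 to 35 outside, where a stop leaves them parallel and the jaws 19 (top of pads) to 27 (tips) apart; takes 6 N rising to 10 N. Let go, the jaws pinch with about 9 N. The body's frame is that of the -x half, which leans by half the joint value (about its y) when squeezed evenly. Some runs lack it.
- clamp1_jaw (a joint): Opening of clamp1 (rad): 0 when the jaws pinch something 10 thick, 0.56 fully squeezed open, -0.28 shut on nothing; springs shut.
- clamp2: Like clamp0. Some runs lack it.
- clamp2_jaw (a joint): Opening of clamp2 (rad): 0 when the jaws pinch something 10 thick, 0.56 fully squeezed open, -0.28 shut on nothing; springs shut.
- clamp3: Like clamp0. Some runs lack it.
- clamp3_jaw (a joint): Opening of clamp3 (rad): 0 when the jaws pinch something 10 thick, 0.56 fully squeezed open, -0.28 shut on nothing; springs shut.
- regulator: Blue plastic pressure regulator, 60 diameter, 92 high. Bystander: leave alone.
- check_valve: Bronze check valve, 72 x 40 x 57 high. Bystander: leave alone.
- stake0: Orange plastic drip emitter stake lying on the bench, 120 long. Bystander: leave alone.
- stake1: Second such stake. Bystander: leave alone.
- union: Steel pipe union standing on end, 48 diameter, 50 high. Bystander: leave alone.
- wrench: Steel wrench, 150 long, lying. Bystander: leave alone.

How it is judged:
By the outcome, as a careful person would: the job done as asked, in the order asked, and still so for the second after the job is handed in, with the robot touching nothing.
Of nut0, nut1, tee0, tee1, cap0, cap1 only 3 to 6 are there at a start; the rules pass over those that are not, and their reading is None.
Of clamp0, clamp1, clamp2, clamp3 only 3 to 4 are there at a start; the rules pass over those that are not, and their reading is None.
At some moment in a run one of lid, tray may be knocked a few centimetres aside while the robot is not near it.
It also fails if it takes over 200 s, if anything falls off the work surface, if the arm or the gripper's body presses on something with over 40 N, if the wrist force passes 120 N, or if a joint passes its speed limit or range.

## Working session

There is one attempt and no reset: what is moved stays moved. The work goes in short steps, Python scripts to look and compute and a tool call to move; the robot and the scene stay as the last step left them, time stands still between calls to the robot, and variables do not carry over. Pictures are saved under pics/ and viewed, and the job is handed in when it is done.

Besides the shell and the picture viewer there is one more tool, called after "Emit:" in YAML: its name, and indented under it one key for each argument. apply_moves: Moves the arm, as the interface text tells. Its arguments: {"type":"object","properties":{"plan":{"type":"array","items":{"type":"array","items":{"type":"array","items":{"type":"number"}}}}},"required":["plan"]}

```bash
ls; mkdir -p pics
python3 - <<'E'
from station import sense,capture
import cv2
s=sense();print(s)
for n in("top","side"):
    c=capture(n);cv2.imwrite(f"pics/{n}0.png",c["pixels"][...,::-1]);print(n,c["mtx"],c["R"],c["t"],c.get("shot"))
E
```

```text
pics
{'time_s': 0.0, 'joints': array([ 8.74112888e+01,  2.20917400e+01,  3.78875874e-01, -2.89123409e-02,
       -6.84130190e+01, -1.48162272e+01]), 'joint_velocities': array([ 0.0106592 ,  0.01557737,  0.07864969,  0.02143281,  0.05919585,
       -0.03216428]), 'effort': array([-7.08135813e-04, -3.90664208e+01,  1.87409270e+01,  4.21973169e+00,
        1.10083105e-02, -1.95334278e-04]), 'tcp_pos': array([0.18676116, 0.59581391, 0.22944332]), 'ee_rot': array([[ 9.54158877e-01, -2.99300043e-01, -5.67974400e-04],
       [-2.99300562e-01, -9.54156407e-01, -2.17359466e-03],
       [ 1.08620560e-04,  2.24394969e-03, -9.99997476e-01]]), 'wrist_force': array([ 0.61622166, -0.27530631,  0.3418538 ]), 'moment': array([0.02515416, 0.01744782, 0.00632426]), 'gripper_width': 1.0010502156535377}
top [[609.98659247   0.         319.75920438]
 [  0.         609.98659247 233.37419588]
 [  0.           0.           1.        ]] [[ 0.01403291 -0.99985385  0.00976547]
 [-0.99213841 -0.01513793 -0.12422648]
 [ 0.12435616 -0.00794544 -0.99220583]] [0.00900944 0.61349347 1.19033937] 1
side [[533.75939268   0.         312.56197065]
 [  0.         533.75939268 242.16291924]
 [  0.           0.           1.        ]] [[ 0.70875059 -0.70521088  0.01871428]
 [-0.46179166 -0.48383738 -0.74340423]
 [ 0.53331142  0.51824609 -0.66858053]] [-0.42789036  0.37047426  0.73757962] 2
```

View pics/top0.png

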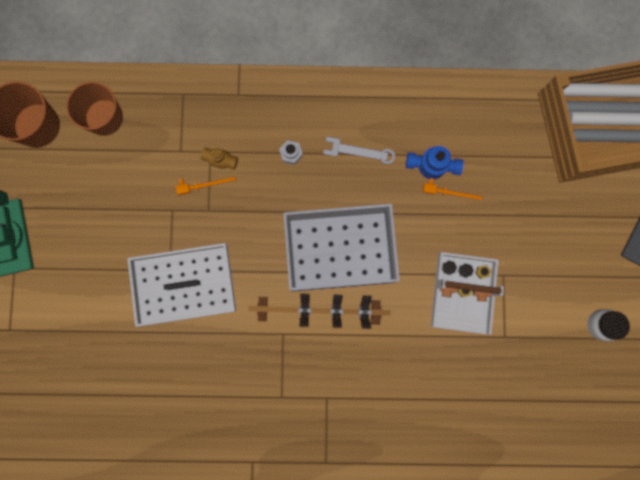

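View pics/side0.png

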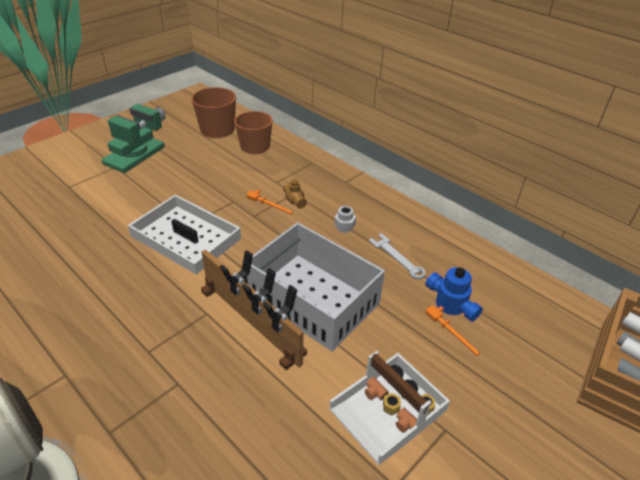

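```bash
cat > h.py <<'E'
import numpy as np,cv2
from station import sense,capture,recognise
def w(c,u,v,z=None):
    z=c["depth"][v,u] if z is None else z
    p=np.linalg.inv(c["mtx"])@np.array([u,v,1.])*z
    return c["R"].T@(p-c["t"])
def cloud(c):
    v,u=np.mgrid[:480,:640]
    d=c["depth"].astype(float)
    p=np.stack([u,v,np.ones_like(u)],-1)@np.linalg.inv(c["mtx"]).T*d[...,None]
    P=(p-c["t"])@c["R"]
    P[d<=0]=np.nan
    return P
def rec(c,l,n=6,s=0.2):
    out=[]
    for r in recognise(l,c)[:n]:
        if r["score"]>=s:
            p=c["R"].T@(np.array(r["at"])-c["t"])
            q=c["mtx"]@np.array(r["at"]);q=q/q[2]
            out.append((round(float(r["score"]),2),p.round(4).tolist(),q[:2].round().astype(int).tolist()))
    return out
def st():
    s=sense();print("t",round(s["time_s"],2),"tcp",s["tcp_pos"].round(4),"F",s["wrist_force"].round(1),"g",round(s["gripper_width"],3));print(s["ee_rot"].round(3).tolist(),s["joints"].round(1))
    return s
def rect(c,P,m):
    pts=P[m][:,:2]; pts=pts[np.isfinite(pts).all(1)]
    r=cv2.minAreaRect((pts*1000).astype(np.float32));return r,len(pts)
E
python3 - <<'E'
from h import *
c=capture("top");P=cloud(c);np.save("P0.npy",P)
for l in["basket","lid","tray","rail","clamp0","nut0","tee0","cap0"]:
    print(l,rec(c,l))
z=P[...,2]
print("bench z",np.nanmedian(z[350:,:]), np.nanpercentile(z[350:400],[5,95]))
def box(u0,u1,v0,v1,z0,z1):
    m=np.zeros(z.shape,bool);m[v0:v1,u0:u1]=1
    m&=(z>z0)&(z<z1);return m
print("basket rim",rect(c,P,box(270,410,195,300,.08,.1)))
print("lid edge",rect(c,P,box(115,245,235,335,.022,.042)))
print("lid grip",rect(c,P,box(150,215,270,300,.03,.05)))
print("tray wall",rect(c,P,box(425,510,245,345,.018,.045)))
print("tray all",rect(c,P,box(425,510,245,345,.0025,.045)))
print("bar",rect(c,P,box(425,510,245,345,.065,.1)))
print("rail",rect(c,P,box(245,392,295,330,.075,.1)))
print("clamps",rect(c,P,box(245,392,290,335,.115,.2)))
m=box(245,392,285,340,.11,.2).astype(np.uint8)
n,lab,stt,cen=cv2.connectedComponentsWithStats(m)
for i in range(1,n):
    if stt[i,4]>8: print(stt[i],np.nanmean(P[lab==i],0).round(4),np.nanmax(z[lab==i]), rect(c,P,lab==i)[0])
E
```

```text
basket [(0.81, [0.5882, -0.0263, 0.0035], [341, 248]), (0.2, [0.7798, 0.0835, 0.0486], [289, 151])]
lid [(0.59, [0.5066, 0.2976, 0.0038], [182, 285])]
tray [(0.78, [0.4899, -0.2771, 0.0081], [463, 297])]
rail [(0.91, [0.4613, 0.0292, 0.0909], [313, 309])]
clamp0 [(0.84, [0.4581, -0.0688, 0.1052], [365, 312]), (0.7, [0.4569, -0.0112, 0.1055], [334, 312]), (0.68, [0.4589, 0.0489, 0.1073], [302, 310])]
nut0 [(0.65, [0.5444, -0.3129, 0.0231], [482, 270])]
tee0 [(0.59, [0.4921, -0.3101, 0.0243], [482, 296])]
cap0 [(0.68, [0.762, -0.2033, 0.0498], [430, 162]), (0.61, [0.5465, -0.2769, 0.0249], [465, 269]), (0.45, [0.552, -0.2452, 0.0275], [449, 266])]
bench z 0.000245971366598562 [-0.00395333  0.00424597]
basket rim (((582.304931640625, -22.02550506591797), (150.5070343017578, 210.73739624023438), 5.607831954956055), 926)
lid edge (((507.3351745605469, 295.7833251953125), (137.4197998046875, 199.41050720214844), 9.64521598815918), 1115)
lid grip (((507.3384704589844, 294.3714904785156), (12.399782180786133, 69.96038818359375), 9.607402801513672), 217)
tray wall (((499.2264709472656, -275.8
[... 862 characters left out ...]
, 83.73836517333984)
[361 295  11  10  86] [ 0.481  -0.0675  0.1308] 0.14429186773928965 ((480.54071044921875, -67.98158264160156), (16.146059036254883, 17.721391677856445), 1.2786940336227417)
[299 318  10   9  80] [0.4372 0.0459 0.1314] 0.14565731168134352 ((437.74993896484375, 46.21575164794922), (13.977221488952637, 16.623645782470703), 2.6607086658477783)
[332 319  10   9  80] [ 0.4362 -0.0141  0.1316] 0.14506179454749105 ((437.00482177734375, -14.455814361572266), (13.980850219726562, 17.689823150634766), 0.939453125)
[360 320  11   9  81] [ 0.4356 -0.0664  0.1312] 0.1440027981596982 ((435.9385986328125, -66.69105529785156), (13.998315811157227, 16.854215621948242), 0.6111180186271667)
```

Run:
```python
import cv2
a=cv2.imread("pics/top0.png")
cv2.imwrite("pics/z1.png",cv2.resize(a[195:340,240:510],None,fx=2.9,fy=2.9,interpolation=cv2.INTER_CUBIC))
b=cv2.imread("pics/side0.png")
cv2.imwrite("pics/z2.png",cv2.resize(b[220:460,190:460],None,fx=2.4,fy=2.4,interpolation=cv2.INTER_CUBIC))
```

```text
(no output)
```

View pics/z1.png

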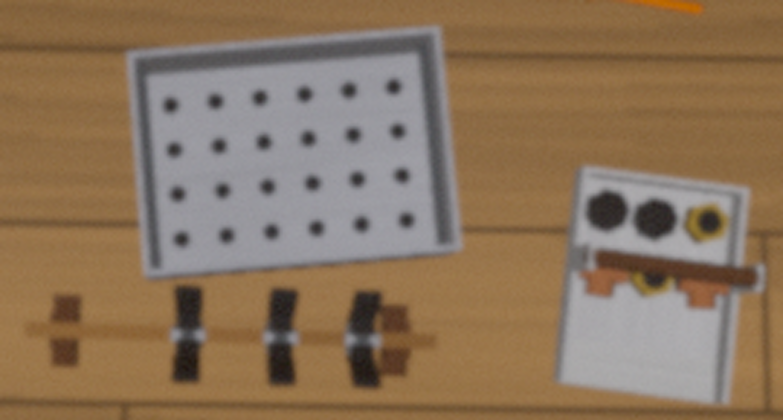

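View pics/z2.png

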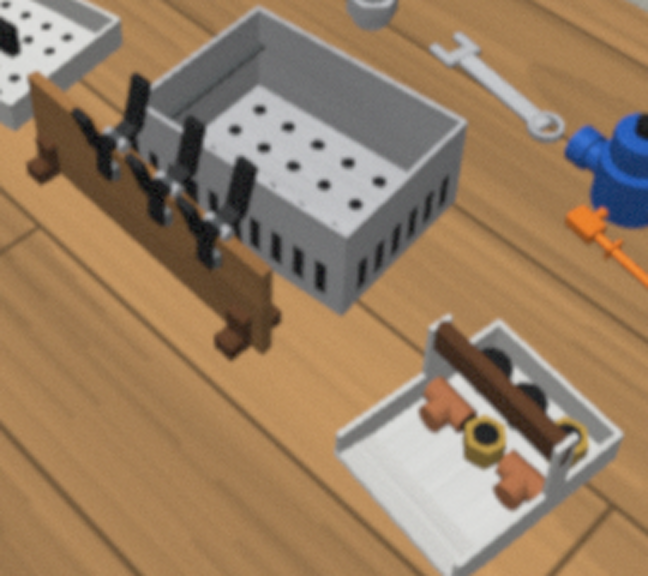

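Emit:
apply_moves:
  plan:
    - [[60,0.6,-1,0,0,0,-0.115],[60,0.6,-1,0,0,0,-0.115],[60,0.6,-1,0,0,0,-0.115],[60,0.6,-1,0,0,0,-0.115],[60,0.6,-1,0,0,0,-0.115],[60,0.6,-1,0,0,0,-0.115],[60,0.6,-1,0,0,0,-0.115],[60,0.6,-1,0,0,0,-0.115],[60,0.6,-1,0,0,0,-0.115],[60,0.6,-1,0,0,0,-0.115],[60,0.6,-1,0,0,0,-0.115],[60,0.6,-1,0,0,0,-0.115]]

```text
time_s: 1.55
tcp_pos: [0.3698, 0.2872, 0.2307]
ee_rot: [[-0.169, -0.986, 0.004], [-0.986, 0.169, 0.003], [-0.003, -0.004, -1.0]]
wrist_force: [-0.1, -0.1, 0.2]
gripper_width: 0.598
```

Emit:
apply_moves:
  plan:
    - [[60,0.4,-1,0,0,0,0.005],[60,0.4,-1,0,0,0,0.005],[60,0.4,-1,0,0,0,0.005],[60,0.4,-1,0,0,0,0.005],[60,0.4,-1,0,0,0,0.005],[60,0.4,-1,0,0,0,0.005],[60,0.4,-1,0,0,0,0.005],[60,0.4,-1,0,0,0,0.005],[60,0.4,-1,0,0,0,0.005],[60,0.4,-1,0,0,0,0.005],[60,0.4,-1,0,0,0,0.005],[60,0.4,-1,0,0,0,0]]

```text
time_s: 2.55
tcp_pos: [0.4944, -0.0289, 0.235]
ee_rot: [[-0.115, -0.993, 0.013], [-0.993, 0.115, 0.009], [-0.01, -0.012, -1.0]]
wrist_force: [0.4, 0.5, -0.0]
gripper_width: 0.599
```

Emit:
apply_moves:
  plan:
    - [[60,0.1,-1,0,0,0,0],[60,0.1,-1,0,0,0,0],[60,0.1,-1,0,0,0,0],[60,0.1,-1,0,0,0,0],[60,0.1,-1,0,0,0,0],[60,0.1,-1,0,0,0,0],[60,0.1,-1,0,0,0,0],[60,0.1,-1,0,0,0,0],[60,0.1,-0.9,0,0,0,0]]

```text
time_s: 3.3
tcp_pos: [0.5184, -0.264, 0.2365]
ee_rot: [[-0.116, -0.993, 0.017], [-0.993, 0.116, 0.008], [-0.01, -0.016, -1.0]]
wrist_force: [0.4, 0.8, 0.3]
gripper_width: 0.603
```

Run:
```python
from h import *
st()
c=capture("top");P=cloud(c);z=P[...,2]
cv2.imwrite("pics/top1.png",c["pixels"][...,::-1])
s=capture("side");cv2.imwrite("pics/side1.png",s["pixels"][...,::-1])
print(rec(c,"tray"),rec(s,"tray"))
```

```text
t 3.3 tcp [ 0.5184 -0.264   0.2365] F [0.4 0.8 0.3] g 0.603
[[-0.116, -0.993, 0.017], [-0.993, 0.116, 0.008], [-0.01, -0.016, -1.0]] [-11.4  17.3  -5.5  -0.7 -66.3   5. ]
[(0.9, [0.4654, -0.2878, 0.0041], [468, 310])] [(0.72, [0.4884, -0.2738, 0.0071], [382, 413]), (0.23, [0.4756, -0.0157, 0.1184], [267, 284])]
```

View pics/side1.png

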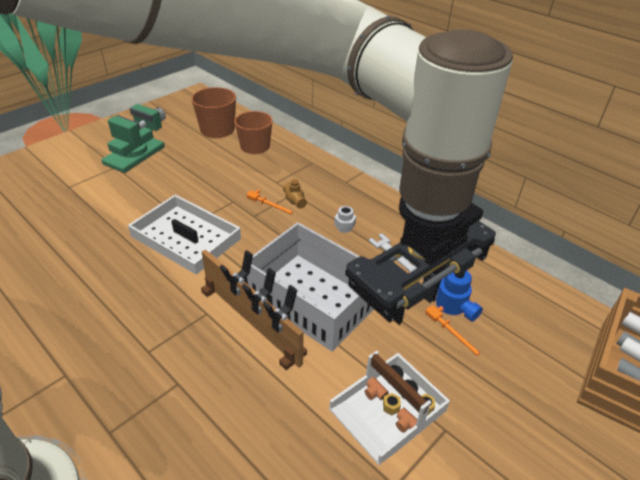

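Emit:
apply_moves:
  plan:
    - [[60,-0.2,-0.3,-0.8,-0.004,0.008,0],[60,-0.2,-0.25,-0.8,-0.004,0.008,0],[60,0,0,-0.8,0,0,0],[60,0,0,-0.8,0,0,0],[60,0,0,-0.5,0,0,0],[60,0,0,0,0,0,0]]

```text
time_s: 4.0
tcp_pos: [0.5086, -0.271, 0.1438]
ee_rot: [[-0.109, -0.994, 0.007], [-0.994, 0.109, -0.0], [-0.0, -0.007, -1.0]]
wrist_force: [-0.6, 0.6, -0.3]
gripper_width: 0.601
```

Emit:
apply_moves:
  plan:
    - [[60,0,-0.24,-0.8,0,0.006,0],[60,0,0,-0.8,0,0,0],[60,0,0,-0.8,0,0,0],[60,0,0,-0.6,0,0,0],[60,0,0,-0.4,0,0,0],[60,0,0,0,0,0,0]]

```text
time_s: 4.5
tcp_pos: [0.5128, -0.2726, 0.0625]
ee_rot: [[-0.1, -0.995, 0.011], [-0.995, 0.1, -0.004], [0.003, -0.011, -1.0]]
wrist_force: [0.2, -0.5, 0.4]
gripper_width: 0.603
```

Run:
```python
from h import *
st()
s=capture("side");cv2.imwrite("pics/side2.png",cv2.resize(s["pixels"][240:480,230:550,::-1],None,fx=2.4,fy=2.4))
```

```text
t 4.5 tcp [ 0.5128 -0.2726  0.0625] F [ 0.2 -0.5  0.4] g 0.603
[[-0.1, -0.995, 0.011], [-0.995, 0.1, -0.004], [0.003, -0.011, -1.0]] [-12.   27.4 -18.3   0.1 -43.7   6.2]
```

View pics/side2.png

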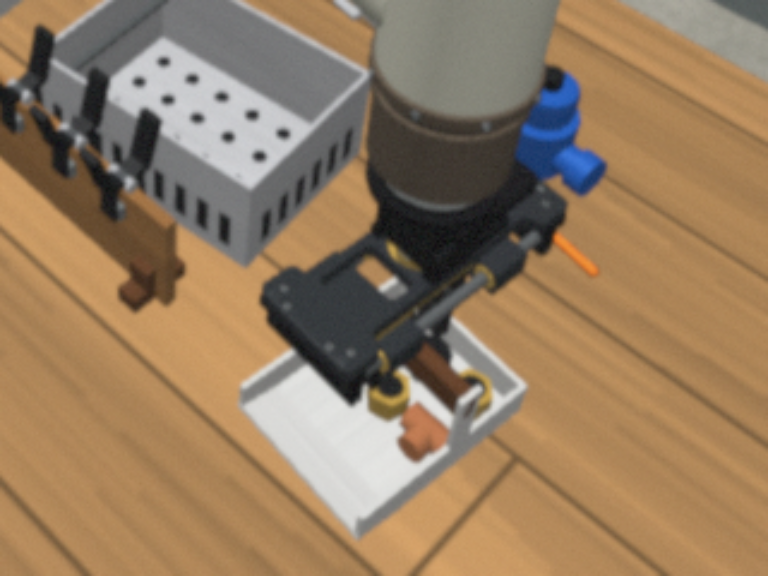

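Emit:
apply_moves:
  plan:
    - [[60,-0.15,-0.15,-0.14,-0.004,0.011,-0.012],[60,0,0,0,0,0,0],[0,0,0,0,0,0,0],[0,0,0,0,0,0,0],[0,0,0,0,0,0,0],[0,0,0,0,0,0,0],[0,0,0,0,0,0,0],[0,0,0,0,0,0,0]]

```text
time_s: 5.22
tcp_pos: [0.5134, -0.2776, 0.0662]
ee_rot: [[-0.111, -0.994, 0.011], [-0.994, 0.11, -0.013], [0.012, -0.013, -1.0]]
wrist_force: [0.5, -0.0, 0.1]
gripper_width: 0.228
```

Emit:
apply_moves:
  plan:
    - [[0,-0.1,0,-0.2,0,0,0],[0,0,0,0,0,0,0],[0,0,0,0,0,0,0]]

```text
time_s: 5.47
tcp_pos: [0.5103, -0.2776, 0.0609]
ee_rot: [[-0.111, -0.994, 0.011], [-0.994, 0.111, -0.013], [0.011, -0.012, -1.0]]
wrist_force: [0.8, 1.0, 3.8]
gripper_width: 0.138
```

Emit:
apply_moves:
  plan:
    - [[0,0,0,0.3,0,0,0],[0,0,0,0.5,0,0,0],[0,0,0,0.6,0,0,0],[0,0,0,0.6,0,0,0],[0,0,0,0.6,0,0,0],[0,0,0,0.6,0,0,0],[0,0,0,0.6,0,0,0],[0,0,0,0.6,0,0,0],[0,0,0,0.6,0,0,0],[0,0,0,0.4,0,0,0],[0,0,0,0.2,0,0,0]]

```text
time_s: 6.38
tcp_pos: [0.4945, -0.2706, 0.1909]
ee_rot: [[-0.119, -0.992, -0.028], [-0.993, 0.119, 0.008], [-0.005, 0.029, -1.0]]
wrist_force: [0.2, 0.1, -4.8]
gripper_width: 0.135
```

Run:
```python
from h import *
st()
s=capture("side");cv2.imwrite("pics/side3.png",s["pixels"][...,::-1])
```

```text
t 6.38 tcp [ 0.4945 -0.2706  0.1909] F [ 0.2  0.1 -4.8] g 0.135
[[-0.119, -0.992, -0.028], [-0.993, 0.119, 0.008], [-0.005, 0.029, -1.0]] [-12.3  18.7 -10.5  -0.1 -62.5   5.5]
```

View pics/side3.png

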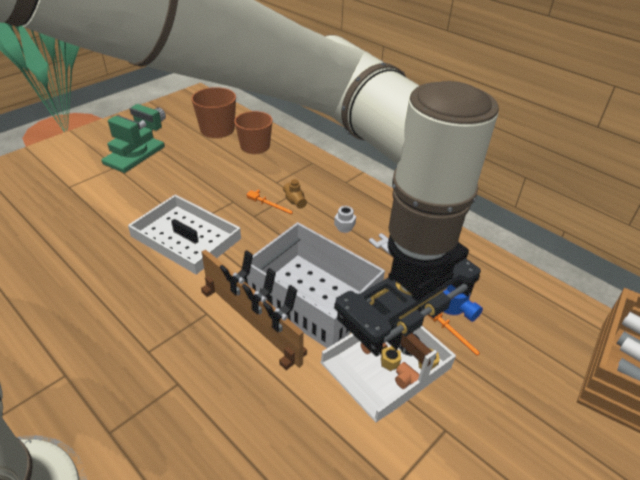

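Emit:
apply_moves:
  plan:
    - [[0,0.25,0.1,0.2,0,0,0.01],[0,0.5,0.2,0.2,0,0,0.018],[0,0.6,0.4,0.2,0,0,0.018],[0,0.7,0.6,0.1,0,0,0.018],[0,0.7,0.7,0,0,0,0.018],[0,0.7,0.8,0,0,0,0.018],[0,0.7,0.8,0,0,0,0.018],[0,0.7,0.8,0,0,0,0.018],[0,0.7,0.8,0,0,0,0.018],[0,0.6,0.7,0,0,0,0.018],[0,0.5,0.6,0,0,0,0.018],[0,0.3,0.4,0,0,0,0.01]]

```text
time_s: 7.43
tcp_pos: [0.6695, -0.0864, 0.1939]
ee_rot: [[0.087, -0.995, -0.058], [-0.996, -0.087, 0.008], [-0.013, 0.057, -0.998]]
wrist_force: [-0.6, 1.0, -6.2]
gripper_width: 0.131
```

Emit:
apply_moves:
  plan:
    - [[0,0.3,0.5,0,0,0,0.005],[0,0.3,0.6,0,0,0,0.005],[0,0.3,0.6,0,0,0,0],[0,0.3,0.6,0,0,0,0],[0,0.2,0.4,0,0,0,0],[0,0.1,0.2,0,0,0,0],[0,0,0,0,0,0,0]]

```text
time_s: 8.02
tcp_pos: [0.7097, -0.0042, 0.1889]
ee_rot: [[0.099, -0.993, -0.066], [-0.995, -0.1, 0.008], [-0.015, 0.065, -0.998]]
wrist_force: [0.8, -0.3, -5.5]
gripper_width: 0.132
```

```bash
cat >> h.py <<'E'
# basket frame
BC=np.array([.5823,-.0220]);BY=np.radians(5.6)
BU=np.array([[np.cos(BY),-np.sin(BY)],[np.sin(BY),np.cos(BY)]])
def inb(p): return BU.T@(np.asarray(p)[:2]-BC)
E
python3 - <<'E'
from h import *
x=st()
# tray frame in tool at grasp: tcp z .061, R at grasp
Rg=np.array([[-0.111,-0.994,0.011],[-0.994,0.111,-0.013],[0.011,-0.012,-1.0]])
yaw=np.radians(-6.4);Rt=np.array([[np.cos(yaw),-np.sin(yaw),0],[np.sin(yaw),np.cos(yaw),0],[0,0,1]])
pg=np.array([.5103,-.2776,.0609]);pt=np.array([.4992,-.2758,0])
Rrel=Rg.T@Rt;prel=Rg.T@(pt-pg);np.savez("trayrel.npz",R=Rrel,p=prel)
R=x["ee_rot"]@Rrel;p=x["tcp_pos"]+x["ee_rot"]@prel
lip=p+R@[-.075,0,0];back=p+R@[.075,0,0]
print("lip",lip,"basket local",inb(lip),"back",back, "tilt",np.degrees(np.arcsin(R[2,0])),R.round(3).tolist())
s=capture("side");cv2.imwrite("pics/side4.png",s["pixels"][...,::-1])
E
```

```text
t 8.02 tcp [ 0.7097 -0.0042  0.1889] F [ 0.8 -0.3 -5.5] g 0.132
[[0.099, -0.993, -0.066], [-0.995, -0.1, 0.008], [-0.015, 0.065, -0.998]] [ 12.1  33.9  14.5  -1.3 -74.3  -6. ]
lip [ 0.61923089 -0.01113538  0.13488335] basket local [0.03781484 0.00720895] back [0.76807816 0.00377567 0.12332343] tilt -4.419947606211859 [[0.992, -0.098, 0.079], [0.099, 0.995, -0.018], [-0.077, 0.026, 0.997]]
```

View pics/side4.png

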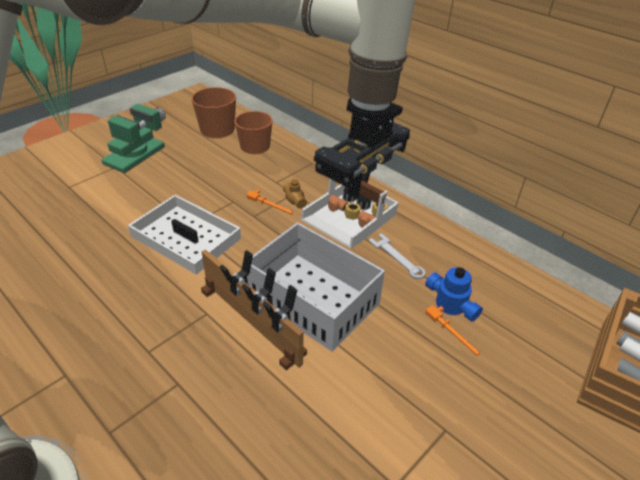

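Emit:
apply_moves:
  plan:
    - [[0,-0.2,-0.04,0.0,0.006,-0.06,0],[0,-0.22,-0.04,0.07,0.008,-0.075,0],[0,-0.22,-0.04,0.07,0.008,-0.075,0],[0,-0.22,-0.04,0.07,0.008,-0.075,0],[0,-0.22,-0.04,0.07,0.008,-0.075,0],[0,-0.2,-0.04,0.07,0.006,-0.06,0]]

```text
time_s: 8.57
tcp_pos: [0.6746, -0.016, 0.1961]
ee_rot: [[0.1, -0.93, 0.355], [-0.995, -0.089, 0.048], [-0.013, -0.358, -0.934]]
wrist_force: [0.2, -0.4, -6.0]
gripper_width: 0.132
```

```bash
cat >> h.py <<'E'
def tray():
    x=st();d=np.load("trayrel.npz")
    R=x["ee_rot"]@d["R"];p=x["tcp_pos"]+x["ee_rot"]@d["p"]
    lip=p+R@[-.075,0,0]
    print("lip z",lip[2].round(4),"local",inb(lip).round(4),"centre",p.round(4),"tip",np.degrees(np.arcsin(R[2,0])).round(1),"side",np.degrees(np.arcsin(R[2,1])).round(1),"yaw",np.degrees(np.arctan2(-R[0,1],R[1,1])).round(1))
E
python3 - <<'E'
from h import *
tray()
E
```

```text
t 8.57 tcp [ 0.6746 -0.016   0.1961] F [ 0.2 -0.4 -6. ] g 0.132
[[0.1, -0.93, 0.355], [-0.995, -0.089, 0.048], [-0.013, -0.358, -0.934]] [ 13.2  19.3 -13.3   3.3 -36.6  -9.9]
lip z 0.1091 local [ 0.0327 -0.0008] centre [ 0.685  -0.0129  0.1351] tip 20.3 side 1.4 yaw 5.9
```

```bash
cat > k.py <<'E'
import numpy as np
D=[([.18676,.59581,.22944],[87.411,22.0917,.379,-68.413]),([.5184,-.264,.2365],[-11.4,17.3,-5.5,-66.3]),([.5128,-.2726,.0625],[-12,27.4,-18.3,-43.7]),([.4945,-.2706,.1909],[-12.3,18.7,-10.5,-62.5]),([.7097,-.0042,.1889],[12.1,33.9,14.5,-74.3]),([.6746,-.016,.1961],[13.2,19.3,-13.3,-36.6])]
A=[];b=[]
for p,j in D:
    j1,j2,j3,j5=np.radians(j);f=p[0]*np.cos(j1)+p[1]*np.sin(j1);q=j2-j3;ph=np.pi/2-(q-j5)
    lat=-p[0]*np.sin(j1)+p[1]*np.cos(j1)
    A+= [[1,0,np.sin(j2),np.cos(q),np.sin(q),np.sin(ph)],[0,1,np.cos(j2),-np.sin(q),np.cos(q),-np.cos(ph)]];b+=[f,p[2]]
A=np.array(A);b=np.array(b);X,r,_,_=np.linalg.lstsq(A,b,rcond=None)
print(X.round(4),(A@X-b).round(4))
from scipy.optimize import fsolve
def ik(f,z,ph):
    def g(x):
        j2,j3=np.radians(x);q=j2-j3
        return [X[0]+X[2]*np.sin(j2)+X[3]*np.cos(q)+X[4]*np.sin(q)+X[5]*np.sin(ph)-f,X[1]+X[2]*np.cos(j2)-X[3]*np.sin(q)+X[4]*np.cos(q)-X[5]*np.cos(ph)-z]
    s=fsolve(g,[20,-10]);return s,np.array(g(s)),(s[0]-s[1]+np.degrees(ph)-90)
for z in(.2,.21,.23,.25):
  for f in(.57,.6,.63,.66,.69):
    print(z,f,[(int(p),ik(f,z,np.radians(p))[0].round(0).tolist(),round(float(ik(f,z,np.radians(p))[2]),0)) for p in(40,45,50,55)])
E
python3 k.py
```

```text
[ 0.0048  0.1716  0.5745  0.4139 -0.004   0.3181] [-0.0005 -0.0004  0.0003  0.0016  0.0004  0.0022 -0.0019  0.0016  0.0007
  0.0009  0.001  -0.0059]
0.2 0.57 [(40, [7.0, -38.0], -5.0), (45, [7.0, -42.0], 4.0), (50, [8.0, -46.0], 14.0), (55, [9.0, -49.0], 24.0)]
0.2 0.6 [(40, [10.0, -35.0], -5.0), (45, [10.0, -39.0], 4.0), (50, [10.0, -42.0], 13.0), (55, [12.0, -46.0], 23.0)]
0.2 0.63 [(40, [13.0, -31.0], -6.0), (45, [12.0, -35.0], 2.0), (50, [13.0, -39.0], 12.0), (55, [14.0, -42.0], 21.0)]
0.2 0.66 [(40, [15.0, -28.0], -7.0), (45, [15.0, -31.0], 1.0), (50, [15.0, -35.0], 10.0), (55, [16.0, -39.0], 20.0)]
0.2 0.69 [(40, [17.0, -24.0], -9.0), (45, [17.0, -28.0], -0.0), (50, [18.0, -31.0], 9.0), (55, [18.0, -35.0], 18.0)]
0.21 0.57 [(40, [6.0, -37.0], -6.0), (45, [6.0, -41.0], 2.0), (50, [7.0, -45.0], 12.0), (55, [8.0, -49.0], 22.0)]
0.21 0.6 [(40, [9.0, -34.0], -7.0), (45, [9.0, -38.0], 2.0), (50, [9.0, -42.0], 11.0), (55, [10.0, -45.0], 21.0)]
0.21 0.63 [(40, [12.0, -30.0], -8.0), (45, [12.0, -34.0], 1.0), (50, [12.0, -38.0], 10.0), (55, [13.0, -42.0], 20.0)]
0.21 0.66 [(40, [14.0, -2
[... 679 characters left out ...]
0.23 0.69 [(40, [15.0, -22.0], -13.0), (45, [15.0, -26.0], -5.0), (50, [15.0, -29.0], 4.0), (55, [16.0, -33.0], 14.0)]
0.25 0.57 [(40, [3.0, -34.0], -13.0), (45, [3.0, -38.0], -5.0), (50, [3.0, -41.0], 4.0), (55, [3.0, -45.0], 14.0)]
0.25 0.6 [(40, [6.0, -30.0], -14.0), (45, [6.0, -34.0], -5.0), (50, [6.0, -38.0], 4.0), (55, [6.0, -42.0], 13.0)]
0.25 0.63 [(40, [9.0, -27.0], -14.0), (45, [8.0, -31.0], -6.0), (50, [8.0, -35.0], 3.0), (55, [9.0, -39.0], 12.0)]
0.25 0.66 [(40, [11.0, -24.0], -15.0), (45, [11.0, -28.0], -6.0), (50, [11.0, -31.0], 2.0), (55, [11.0, -35.0], 11.0)]
0.25 0.69 [(40, [14.0, -20.0], -16.0), (45, [14.0, -24.0], -7.0), (50, [13.0, -28.0], 1.0), (55, [14.0, -32.0], 10.0)]
```

```bash
cat >> k.py <<'E'
print()
for z in(.28,.30,.32,.34):
  for f in(.65,.68):
    print(z,f,[(p,ik(f,z,np.radians(p))[0].round(0).tolist(),round(float(ik(f,z,np.radians(p))[2]),0)) for p in(42,44,46,48,50)])
E
python3 k.py|tail -8
```

```text
0.28 0.65 [(42, [8.0, -24.0], -16.0), (44, [8.0, -25.0], -13.0), (46, [8.0, -27.0], -9.0), (48, [8.0, -29.0], -6.0), (50, [8.0, -30.0], -2.0)]
0.28 0.68 [(42, [11.0, -20.0], -17.0), (44, [11.0, -22.0], -13.0), (46, [11.0, -23.0], -10.0), (48, [10.0, -25.0], -6.0), (50, [10.0, -27.0], -3.0)]
0.3 0.65 [(42, [7.0, -22.0], -19.0), (44, [7.0, -23.0], -16.0), (46, [7.0, -25.0], -12.0), (48, [6.0, -27.0], -9.0), (50, [6.0, -28.0], -5.0)]
0.3 0.68 [(42, [10.0, -18.0], -20.0), (44, [10.0, -20.0], -16.0), (46, [9.0, -22.0], -13.0), (48, [9.0, -23.0], -9.0), (50, [9.0, -25.0], -6.0)]
0.32 0.65 [(42, [6.0, -20.0], -22.0), (44, [6.0, -22.0], -19.0), (46, [6.0, -23.0], -15.0), (48, [5.0, -25.0], -12.0), (50, [5.0, -26.0], -9.0)]
0.32 0.68 [(42, [9.0, -17.0], -22.0), (44, [9.0, -18.0], -19.0), (46, [8.0, -20.0], -16.0), (48, [8.0, -21.0], -12.0), (50, [8.0, -23.0], -9.0)]
0.34 0.65 [(42, [5.0, -18.0], -25.0), (44, [5.0, -20.0], -22.0), (46, [5.0, -21.0], -18.0), (48, [4.0, -23.0], -15.0), (50, [4.0, -24.0], -12.0)]
0.34 0.68 [(42, [8.0, -15.0], -25.0), (44, [8.0, -16.0], -22.0), (46, [7.0, -18.0], -19.0), (48, [7.0, -20.0], -15.0), (50, [7.0, -21.0], -12.0)]
```

Emit:
apply_moves:
  plan:
    - [[0,-0.12,-0.01,0.2,0.004,-0.045,0],[0,-0.14,-0.01,0.22,0.004,-0.045,0],[0,-0.14,-0.01,0.22,0.004,-0.045,0],[0,-0.14,-0.01,0.22,0.004,-0.045,0],[0,-0.14,-0.01,0.22,0.004,-0.045,0],[0,-0.14,-0.01,0.2,0.004,-0.045,0],[0,-0.1,-0.01,0.1,0.004,-0.045,0]]

```text
time_s: 9.15
tcp_pos: [0.6359, -0.0315, 0.2351]
ee_rot: [[0.098, -0.788, 0.608], [-0.995, -0.071, 0.068], [-0.011, -0.612, -0.791]]
wrist_force: [-1.1, -1.1, -6.2]
gripper_width: 0.138
```

Run:
```python
from h import *
tray()
s=capture("side");cv2.imwrite("pics/side5.png",s["pixels"][...,::-1])
```

```text
t 9.15 tcp [ 0.6359 -0.0315  0.2351] F [-1.1 -1.1 -6.2] g 0.138
[[0.098, -0.788, 0.608], [-0.995, -0.071, 0.068], [-0.011, -0.612, -0.791]] [ 12.3   8.8 -35.1  22.9  -9.2 -28.2]
lip z 0.1346 local [ 0.0202 -0.0124] centre [ 0.6633 -0.027   0.1797] tip 37.0 side 1.2 yaw 6.0
```

View pics/side5.png

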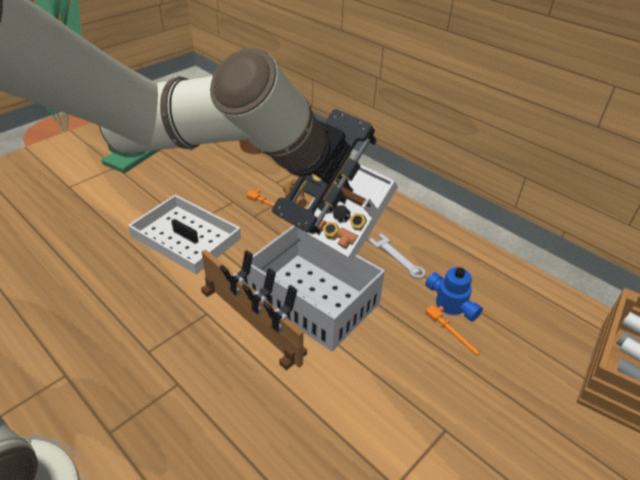

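Emit:
apply_moves:
  plan:
    - [[0,0.2,0.08,0.3,0,0,0],[0,0.2,0.08,0.4,0,0,0],[0,0.15,0.05,0.4,0,0,0],[0,0.1,0,0.3,0,0,0]]

```text
time_s: 9.53
tcp_pos: [0.6465, -0.0336, 0.2735]
ee_rot: [[0.09, -0.792, 0.604], [-0.996, -0.068, 0.059], [-0.006, -0.607, -0.795]]
wrist_force: [0.5, -0.5, -2.8]
gripper_width: 0.137
```

Run:
```python
from h import *
tray()
s=capture("side");cv2.imwrite("pics/side6.png",s["pixels"][...,::-1])
```

```text
t 9.53 tcp [ 0.6465 -0.0336  0.2735] F [ 0.5 -0.5 -2.8] g 0.137
[[0.09, -0.792, 0.604], [-0.996, -0.068, 0.059], [-0.006, -0.607, -0.795]] [ 13.    7.6 -27.4  14.4 -18.4 -20.2]
lip z 0.1732 local [ 0.03   -0.0157] centre [ 0.6736 -0.0296  0.218 ] tip 36.6 side 0.9 yaw 5.5
```

View pics/side6.png

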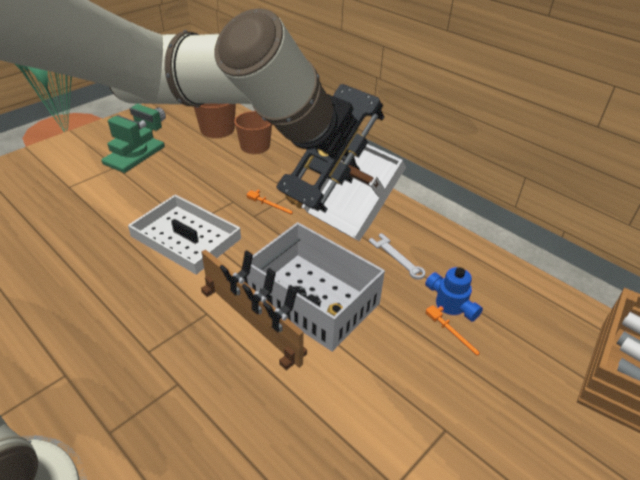

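Emit:
apply_moves:
  plan:
    - [[0,0.1,0,0.4,0.004,-0.04,0],[0,0.0,0,0.4,0.004,-0.04,0],[0,0.0,0,0.4,0.004,-0.04,0],[0,0,0,0.2,0,0,0],[0,0,0,0,0,0,0]]

```text
time_s: 10.0
tcp_pos: [0.6512, -0.0375, 0.3202]
ee_rot: [[0.088, -0.708, 0.701], [-0.996, -0.059, 0.066], [-0.006, -0.704, -0.71]]
wrist_force: [0.3, 0.1, -2.7]
gripper_width: 0.135
```

Run:
```python
from h import *
tray()
s=capture("top");cv2.imwrite("pics/top7.png",cv2.resize(s["pixels"][100:340,220:540,::-1],None,fx=2.4,fy=2.4))
```

```text
t 10.0 tcp [ 0.6512 -0.0375  0.3202] F [ 0.3  0.1 -2.7] g 0.135
[[0.088, -0.708, 0.701], [-0.996, -0.059, 0.066], [-0.006, -0.704, -0.71]] [ 11.7   4.  -31.6  24.5 -10.7 -29.1]
lip z 0.2164 local [ 0.0474 -0.0201] centre [ 0.6852 -0.033   0.2686] tip 44.1 side 0.8 yaw 5.5
```

View pics/top7.png

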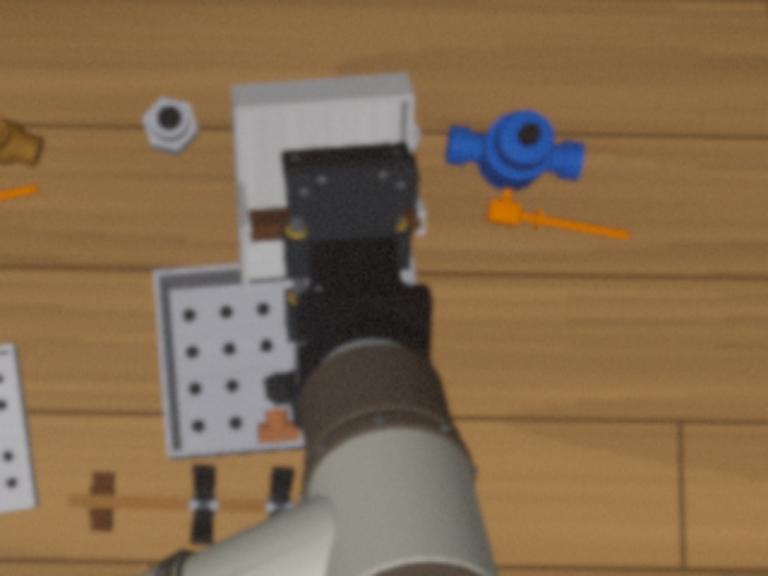

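Emit:
apply_moves:
  plan:
    - [[0,0,-0.1,0,-0.008,0.09,0],[0,0,-0.3,0,-0.008,0.09,0],[0,0,-0.6,0,-0.008,0.09,0],[0,0,-0.8,-0.1,-0.008,0.09,0],[0,0,-0.9,-0.2,-0.006,0.09,-0.02],[0,-0.3,-0.9,-0.2,-0.004,0.09,-0.03],[0,-0.5,-0.9,-0.2,0,0.09,-0.03],[0,-0.7,-0.9,-0.2,0,0.09,-0.03],[0,-0.7,-0.9,-0.2,0,0,-0.03],[0,-0.7,-0.9,-0.2,0,0,-0.03],[0,-0.7,-0.7,-0.2,0,0,-0.03],[0,-0.5,-0.4,-0.2,0,0,0]]

```text
time_s: 11.05
tcp_pos: [0.544, -0.2578, 0.2646]
ee_rot: [[-0.125, -0.992, 0.031], [-0.992, 0.125, -0.003], [-0.001, -0.031, -1.0]]
wrist_force: [-0.9, 1.0, -3.6]
gripper_width: 0.132
```

Run:
```python
from h import *
tray()
s=capture("top");cv2.imwrite("pics/top8.png",cv2.resize(s["pixels"][140:380,230:550,::-1],None,fx=2.4,fy=2.4))
```

```text
t 11.05 tcp [ 0.544  -0.2578  0.2646] F [-0.9  1.  -3.6] g 0.132
[[-0.125, -0.992, 0.031], [-0.992, 0.125, -0.003], [-0.001, -0.031, -1.0]] [-10.   17.7  -1.   -0.1 -69.5   2.9]
lip z 0.2021 local [-0.1438 -0.2108] centre [ 0.5342 -0.2553  0.2035] tip 1.1 side 0.7 yaw -7.2
```

View pics/top8.png

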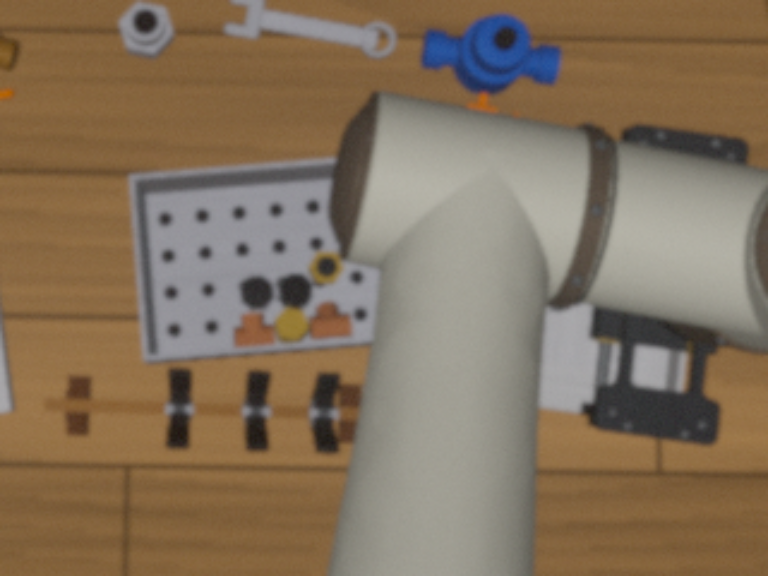

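Emit:
apply_moves:
  plan:
    - [[0,-0.2,-0.2,-0.4,-0.004,0.008,0],[0,-0.2,-0.2,-0.8,-0.004,0.008,0],[0,-0.2,-0.2,-0.8,-0.004,0.004,0],[0,-0.2,-0.1,-0.8,0,0,0],[0,-0.1,0,-0.8,0,0,0],[0,0,0,-0.8,0,0,0],[0,0,0,-0.8,0,0,0],[0,0,0,-0.6,0,0,0],[0,0,0,-0.4,0,0,0],[0,0,0,-0.2,0,0,0],[0,0,0,0,0,0,0]]

```text
time_s: 12.02
tcp_pos: [0.524, -0.2835, 0.0991]
ee_rot: [[-0.136, -0.99, 0.027], [-0.99, 0.136, -0.025], [0.021, -0.03, -0.999]]
wrist_force: [-0.6, 0.7, -2.8]
gripper_width: 0.135
```

Run:
```python
from h import *
tray()
```

```text
t 12.02 tcp [ 0.524  -0.2835  0.0991] F [-0.6  0.7 -2.8] g 0.135
[[-0.136, -0.99, 0.027], [-0.99, 0.136, -0.025], [0.021, -0.03, -0.999]] [-12.3  25.4 -15.6   1.4 -47.2   3.5]
lip z 0.0367 local [-0.1664 -0.2349] centre [ 0.514  -0.2822  0.038 ] tip 1.0 side -0.5 yaw -7.8
```

Emit:
apply_moves:
  plan:
    - [[0,0,0,-0.4,0.005,0.009,0],[0,0,0,-0.4,0.004,0.009,0],[0,0,0,-0.3,0,0,0],[0,0,0,-0.15,0,0,0],[0,0,0,-0.1,0,0,0]]

```text
time_s: 12.43
tcp_pos: [0.5277, -0.2847, 0.0652]
ee_rot: [[-0.135, -0.991, 0.015], [-0.991, 0.135, -0.018], [0.016, -0.017, -1.0]]
wrist_force: [-0.2, -1.2, -3.3]
gripper_width: 0.134
```

Run:
```python
from h import *
tray()
```

```text
t 12.43 tcp [ 0.5277 -0.2847  0.0652] F [-0.2 -1.2 -3.3] g 0.134
[[-0.135, -0.991, 0.015], [-0.991, 0.135, -0.018], [0.016, -0.017, -1.0]] [-12.5  28.4 -16.2   1.2 -44.3   3.9]
lip z 0.0039 local [-0.1635 -0.2359] centre [ 0.5169 -0.2829  0.0042] tip 0.3 side -0.2 yaw -7.8
```

Emit:
apply_moves:
  plan:
    - [[0,0,0,-0.15,0,0.004,0],[0,0,0,0,0,0,0]]

```text
time_s: 12.6
tcp_pos: [0.528, -0.2848, 0.0613]
ee_rot: [[-0.135, -0.991, 0.011], [-0.991, 0.135, -0.018], [0.017, -0.013, -1.0]]
wrist_force: [-0.7, 0.7, -0.9]
gripper_width: 0.133
```

Emit:
apply_moves:
  plan:
    - [[0,0,0,-0.03,0,0,0],[30,0,0,0,0,0,0],[50,0,0,0,0,0,0],[50,0,0,0,0,0,0],[50,0,0,0,0,0,0],[50,0,0,0,0,0,0]]

```text
time_s: 13.1
tcp_pos: [0.5309, -0.2858, 0.0643]
ee_rot: [[-0.134, -0.991, 0.019], [-0.991, 0.133, -0.022], [0.019, -0.021, -1.0]]
wrist_force: [-0.3, -0.3, -0.2]
gripper_width: 0.427
```

Up, then over to the lid.

Emit:
apply_moves:
  plan:
    - [[50,0,0,0.4,0,0,0],[50,0,0,0.8,0,0,0],[50,0,0,1,0.006,0.006,0],[50,0,0,1,0.006,0.006,0],[50,0,0,1,0,0,0],[50,0,0,1,0,0,0],[50,0,0.5,1,0,0,0],[50,0,0.8,0.3,0,0,0.02],[50,0,1,0,0,0,0.02],[50,0,1,0,0,0,0.02],[50,0,1,0,0,0,0.02],[50,0,1,0,0,0,0.02]]

```text
time_s: 14.1
tcp_pos: [0.5289, -0.1534, 0.2459]
ee_rot: [[-0.038, -0.999, 0.018], [-0.999, 0.037, -0.012], [0.011, -0.018, -1.0]]
wrist_force: [-0.1, 0.3, 0.4]
gripper_width: 0.497
```

Emit:
apply_moves:
  plan:
    - [[50,0,1,0,0,0,0.015],[50,0,1,0,0,0,0.015],[50,0,1,0,0,0,0.015],[50,0,1,0,0,0,0.015],[50,0,1,0,0,0,0.015],[50,0,1,0,0,0,0.015],[50,0,1,0,0,0,0.015],[50,0,1,0,0,0,0.015],[50,0,1,0,0,0,0.015],[50,0,1,0,0,0,0.015],[50,0,1,0,0,0,0.015],[50,0,0,0,0,0,0]]

```text
time_s: 15.1
tcp_pos: [0.5264, 0.1378, 0.2598]
ee_rot: [[0.14, -0.989, 0.037], [-0.99, -0.141, -0.002], [0.007, -0.037, -0.999]]
wrist_force: [0.2, 0.4, -0.8]
gripper_width: 0.501
```

Run:
```python
from h import *
st()
c=capture("top");P=cloud(c);z=P[...,2]
cv2.imwrite("pics/top9.png",c["pixels"][...,::-1])
s=capture("side");cv2.imwrite("pics/side9.png",s["pixels"][...,::-1])
def box(u0,u1,v0,v1,z0,z1):
    m=np.zeros(z.shape,bool);m[v0:v1,u0:u1]=1
    m&=(z>z0)&(z<z1);return m
print("tray wall",rect(c,P,box(425,510,245,345,.018,.045)))
print("bar",np.nanmedian(z[box(425,510,245,345,.065,.1)]))
m=box(275,405,195,300,.006,.06);print("heap max",[np.nanpercentile(z[box(295,385,215,285,-1,.088)],q).round(3) for q in (50,90,97,100)])
print("lid edge",rect(c,P,box(115,245,235,335,.022,.042)))
print(rec(c,"lid"),rec(s,"lid"))
```

```text
t 15.1 tcp [0.5264 0.1378 0.2598] F [ 0.2  0.4 -0.8] g 0.501
[[0.14, -0.989, 0.037], [-0.99, -0.141, -0.002], [0.007, -0.037, -0.999]] [ 32.5  11.9 -10.2   1.4 -66.2 -24.9]
tray wall (((517.998046875, -283.04931640625), (117.98579406738281, 150.04653930664062), 82.2019271850586), 606)
bar 0.08126161939768313
heap max [np.float64(0.005), np.float64(0.026), np.float64(0.033), np.float64(0.088)]
lid edge (((507.706298828125, 296.1624450683594), (239.10430908203125, 71.22618103027344), 59.386131286621094), 215)
[(0.78, [0.5439, 0.3613, 0.0098], [151, 266])] [(0.72, [0.5844, -0.0757, 0.0245], [334, 306]), (0.65, [0.511, 0.3025, 0.0112], [184, 233])]
```

View pics/top9.png

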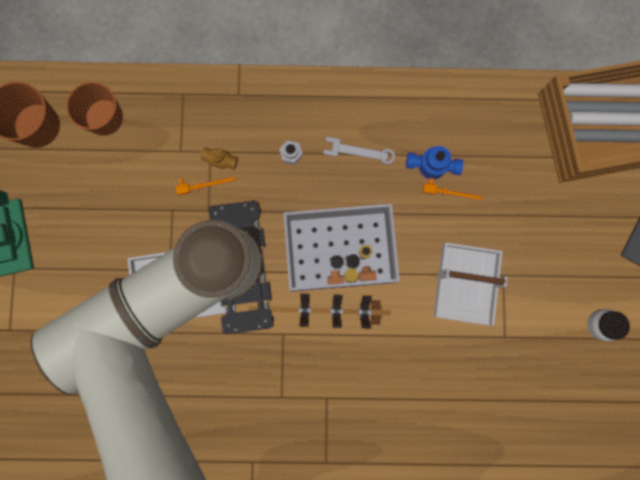

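View pics/side9.png

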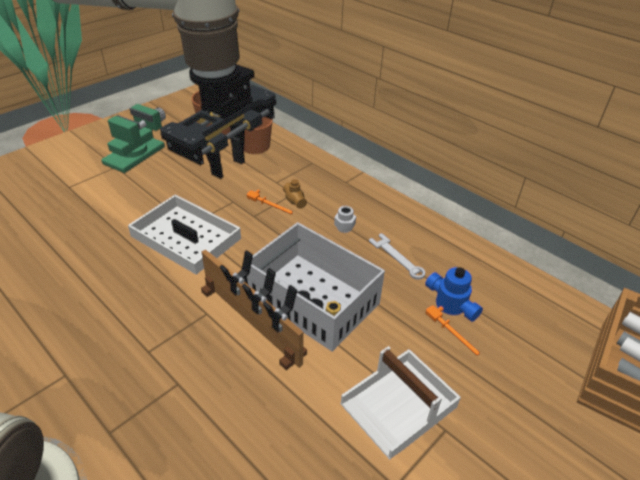

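Emit:
apply_moves:
  plan:
    - [[45,-0.1,0.6,0,0,0.012,0.005],[45,-0.15,0.8,0,0,0.012,0.005],[45,-0.15,0.8,-0.2,0,0.012,0.005],[45,-0.15,0.8,-0.4,0,0,0],[45,-0.15,0.8,-0.6,0,0,0],[45,-0.1,0.8,-0.6,0,0,0],[45,0,0.6,-0.6,0,0,0],[45,0,0.4,-0.6,0,0,0],[45,0,0.2,-0.6,0,0,0],[45,0,0,-0.4,0,0,0],[45,0,0,0,0,0,0]]

```text
time_s: 16.22
tcp_pos: [0.5067, 0.2787, 0.1587]
ee_rot: [[0.134, -0.991, 0.001], [-0.991, -0.134, -0.001], [0.001, -0.001, -1.0]]
wrist_force: [0.3, 0.1, -0.6]
gripper_width: 0.449
```

Emit:
apply_moves:
  plan:
    - [[45,0,0.35,-0.4,0,0,0.017],[45,0,0.35,-0.7,0,0,0.016],[45,0,0,-0.7,0,0,0],[45,0,0,-0.7,0,0,0],[45,0,0,-0.7,0,0,0],[45,0,0,-0.5,0,0,0],[45,0,0,-0.2,0,0,0],[45,0,0,0,0,0,0]]

```text
time_s: 16.88
tcp_pos: [0.5114, 0.2977, 0.0613]
ee_rot: [[0.168, -0.986, 0.01], [-0.986, -0.168, 0.007], [-0.005, -0.011, -1.0]]
wrist_force: [-0.8, 0.0, -0.0]
gripper_width: 0.452
```

Run:
```python
from h import *
st()
s=capture("side");cv2.imwrite("pics/side10.png",cv2.resize(s["pixels"][100:340,60:380,::-1],None,fx=2.4,fy=2.4))
```

```text
t 16.88 tcp [0.5114 0.2977 0.0613] F [-0.8  0.  -0. ] g 0.452
[[0.168, -0.986, 0.01], [-0.986, -0.168, 0.007], [-0.005, -0.011, -1.0]] [ 46.   28.3 -16.8   0.2 -44.2 -36.4]
```

View pics/side10.png

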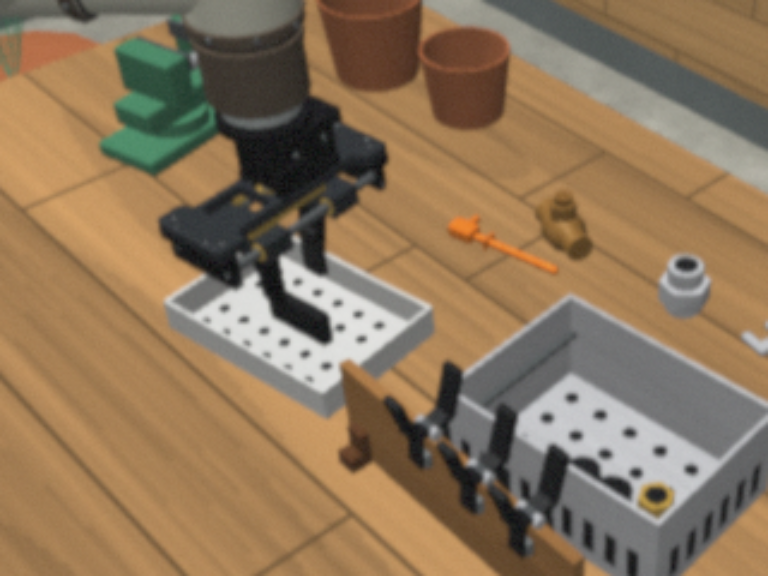

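Emit:
apply_moves:
  plan:
    - [[45,-0.15,-0.1,-0.4,-0.006,0.009,0],[45,-0.05,0,-0.5,0,0,0],[45,-0.05,0,-0.4,0,0.004,0],[45,0,0,-0.3,0,0,0],[45,0,0,-0.1,0,0,0],[45,0,0,0,0,0,0]]

```text
time_s: 17.43
tcp_pos: [0.5074, 0.297, 0.0207]
ee_rot: [[0.168, -0.986, 0.003], [-0.986, -0.168, 0.007], [-0.006, -0.004, -1.0]]
wrist_force: [0.9, 0.7, -0.2]
gripper_width: 0.449
```

Emit:
apply_moves:
  plan:
    - [[45,0,0,-0.15,-0.006,0.002,0],[0,0,0,-0.05,0,0,0],[0,0,0,-0.05,0,0,0],[0,0,0,-0.05,0,0,0],[0,0,0,0,0,0,0],[0,0,0,0,0,0,0],[0,0,0,0,0,0,0],[0,0,0,0,0,0,0]]

```text
time_s: 18.1
tcp_pos: [0.5083, 0.2978, 0.0139]
ee_rot: [[0.169, -0.986, 0.003], [-0.986, -0.169, 0.002], [-0.001, -0.003, -1.0]]
wrist_force: [-0.1, -0.6, -0.3]
gripper_width: 0.137
```

Emit:
apply_moves:
  plan:
    - [[0,0,0,0.3,0,0,0],[0,0,0,0.6,0,0,0],[0,0,0,0.8,0,0,0],[0,0,0,0.9,0,0,0],[0,0,0,0.9,0,0,0],[0,0,0,0.9,0,0,0],[0,0,0,0.9,0,0,0],[0,0,0,0.9,0,0,0],[0,0.2,-0.3,0.9,0,0,0],[0,0.3,-0.6,0.6,0,0,-0.01],[0,0.3,-0.8,0.3,0,0,-0.01],[0,0.4,-0.8,0,0,0,-0.01]]

```text
time_s: 19.1
tcp_pos: [0.5295, 0.2303, 0.2212]
ee_rot: [[0.141, -0.99, -0.011], [-0.99, -0.141, -0.006], [0.004, 0.012, -1.0]]
wrist_force: [1.1, 0.3, -2.5]
gripper_width: 0.135
```

Emit:
apply_moves:
  plan:
    - [[0,0.4,-0.9,0,0,0,-0.01],[0,0.4,-0.9,0,0,0,-0.01],[0,0.4,-0.9,0,0,0,-0.01],[0,0.4,-0.9,0,0,0,-0.01],[0,0.3,-0.9,0,0,0,0],[0,0.2,-0.9,0,0,0,0],[0,0.2,-0.9,0,0,0,0],[0,0.1,-0.9,0,0,0,0],[0,0,-0.9,0,0,0,0],[0,0,-0.7,0,0,0,0],[0,0,-0.4,0,0,0,0],[0,0,-0.1,0,0,0,0]]

```text
time_s: 20.1
tcp_pos: [0.584, -0.0176, 0.2205]
ee_rot: [[0.094, -0.995, -0.024], [-0.996, -0.094, -0.002], [-0.0, 0.024, -1.0]]
wrist_force: [-0.1, 0.6, -3.3]
gripper_width: 0.131
```

Emit:
apply_moves:
  plan:
    - [[0,0,0,-0.4,0.002,-0.013,0.003],[0,0,0,-0.6,0,-0.013,0.002],[0,0,0,-0.6,0,0,0],[0,0,0,-0.6,0,0,0],[0,0,0,-0.6,0,0,0],[0,0,0,-0.4,0,0,0],[0,0,0,0,0,0,0],[0,0,0,0,0,0,0]]

```text
time_s: 20.77
tcp_pos: [0.5827, -0.014, 0.1387]
ee_rot: [[0.101, -0.995, 0.005], [-0.995, -0.101, 0.002], [-0.002, -0.005, -1.0]]
wrist_force: [0.2, 0.2, -2.3]
gripper_width: 0.137
```

Run:
```python
from h import *
st()
c=capture("top");s=capture("side");np.savez("cap11.npz",tp=c["pixels"],td=c["depth"],sp=s["pixels"],sd=s["depth"])
a=cv2.resize(c["pixels"][170:350,250:440,::-1],None,fx=2.1,fy=2.1);b=cv2.resize(s["pixels"][190:370,220:410,::-1],None,fx=2.1,fy=2.1)
cv2.imwrite("pics/m11.png",np.hstack([a,b]))
```

```text
t 20.77 tcp [ 0.5827 -0.014   0.1387] F [ 0.2  0.2 -2.3] g 0.137
[[0.101, -0.995, 0.005], [-0.995, -0.101, 0.002], [-0.002, -0.005, -1.0]] [ 14.5  22.5 -13.   -0.1 -54.2  -8.7]
```

View pics/m11.png

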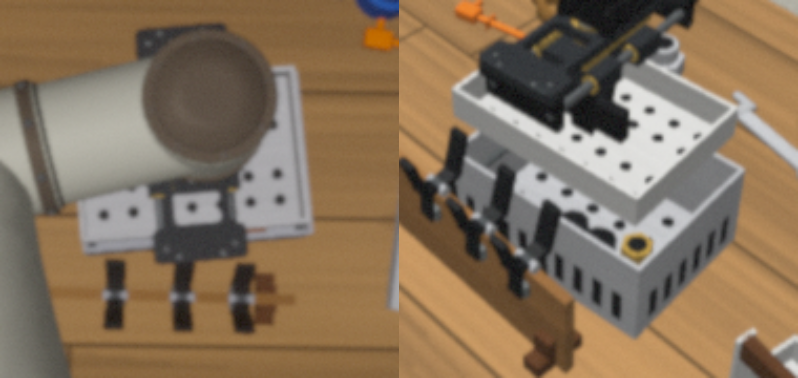

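Run:
```python
from h import *
d=np.load("cap11.npz")
c=capture("top");c=dict(c);s=dict(capture("side"))
for n,cc,dd,win in(("top",c,d["td"],(270,410,190,300)),("side",s,d["sd"],(225,400,190,310))):
    cc["depth"]=dd;P=cloud(cc);z=P[...,2]
    m=np.zeros(z.shape,bool);m[win[2]:win[3],win[0]:win[1]]=1
    m&=(z>.150)&(z<.166)
    m=cv2.morphologyEx(m.astype(np.uint8),cv2.MORPH_OPEN,np.ones((2,2)))>0
    r=rect(cc,P,m);print(n,r)
    q=P[m]; # percentile edges in basket frame
    l=(q[:,:2]-BC)@BU
    print(np.percentile(l,[0,1,99,100],axis=0).round(4).tolist())
    cv2.imwrite(f"pics/mask_{n}.png",(m*255).astype(np.uint8)[180:320,220:420])
```

```text
top (((554.1895141601562, -58.25929260253906), (129.89393615722656, 270.9928894042969), 36.44124221801758), 427)
[[nan, nan], [nan, nan], [nan, nan], [nan, nan]]
side (((625.6549072265625, -53.759979248046875), (190.51768493652344, 306.39422607421875), 71.7679443359375), 1358)
[[nan, nan], [nan, nan], [nan, nan], [nan, nan]]
```

```bash
cat > lidm.py <<'E'
from h import *
def edges(P,z0,z1):
    z=P[...,2];m=(z>z0)&(z<z1)
    l=(P[m][:,:2]-BC)@BU
    for nm,a,lo,hi,b0,b1 in(("-x",0,-.085,-.055,-.09,.09),("+x",0,.055,.085,-.09,.09),("-y",1,-.12,-.085,-.06,.06),("+y",1,.085,.12,-.06,.06)):
        k=(l[:,a]>lo)&(l[:,a]<hi)&(l[:,1-a]>b0)&(l[:,1-a]<b1)
        if k.sum()<15: print(nm,"n",k.sum());continue
        q=l[k];t=q[:,1-a];
        f=np.polyfit(t,q[:,a],1)
        print(nm,"n",k.sum(),"mid",np.median(q[:,a]).round(4),"slope deg",np.degrees(np.arctan(f[0])).round(2),"at0",f[1].round(4),"range",np.percentile(q[:,a],[3,97]).round(4),"t",t.min().round(3),t.max().round(3))
E
python3 - <<'E'
from lidm import *
d=np.load("cap11.npz")
print("basket initial");edges(np.load("P0.npy"),.083,.097)
c=dict(capture("top"));s=dict(capture("side"))
for n,cc,dd in(("top",c,d["td"]),("side",s,d["sd"])):
    cc["depth"]=dd;P=cloud(cc);print(n);edges(P,.152,.166)
    if n=="side": print("basket side");edges(P,.083,.097)
E
```

```text
basket initial
-x n 211 mid -0.0732 slope deg -0.03 at0 -0.0732 range [-0.0752 -0.0712] t -0.089 0.09
+x n 243 mid 0.0723 slope deg -0.0 at0 0.0724 range [0.0703 0.0748] t -0.089 0.09
-y n 158 mid -0.1023 slope deg -0.02 at0 -0.1024 range [-0.1048 -0.1004] t -0.058 0.059
+y n 133 mid 0.1032 slope deg 0.1 at0 0.1031 range [0.1012 0.1051] t -0.06 0.06
top
-x n 143 mid -0.0664 slope deg -0.42 at0 -0.0661 range [-0.0684 -0.0634] t -0.09 0.089
+x n 30 mid 0.0659 slope deg 16.59 at0 0.09 range [0.0578 0.0687] t -0.09 -0.074
-y n 178 mid -0.0907 slope deg 0.2 at0 -0.0907 range [-0.0929 -0.0887] t -0.06 0.06
+y n 35 mid 0.1017 slope deg 0.49 at0 0.1021 range [0.0998 0.1035] t -0.06 -0.034
side
-x n 429 mid -0.0663 slope deg -0.27 at0 -0.0661 range [-0.0683 -0.0625] t -0.09 0.09
+x n 222 mid 0.0665 slope deg -0.01 at0 0.0667 range [0.0642 0.0701] t -0.089 0.006
-y n 249 mid -0.0917 slope deg 0.17 at0 -0.0913 range [-0.0931 -0.0883] t -0.06 0.06
+y n 49 mid 0.1014 slope deg 0.68 at0 0.1021 range [0.099  0.1053] t -0.059 -0.035
basket side
-x n 314 mid -0.073 slope deg -0.07 at0 -0.0727 range [-0.0749 -0.0693] t -0.09 0.09
+x n 43 mid 0.0731 slope deg -0.4 at0 0.0725 range [0.0702 0.0761] t -0.089 -0.07
-y n 214 mid -0.1032 slope deg -0.01 at0 -0.1029 range [-0.1051 -0.1001] t -0.059 0.06
+y n 36 mid 0.1023 slope deg 2.1 at0 0.104 range [0.1001 0.1053] t -0.057 -0.034
```

Emit:
apply_moves:
  plan:
    - [[0,0,-0.2,-0.2,0,0.002,-0.004],[0,0,0,-0.4,0,0,0],[0,0,0,-0.3,0,0,0],[0,0,0,0,0,0,0],[0,0,0,0,0,0,0]]

```text
time_s: 21.48
tcp_pos: [0.5836, -0.0203, 0.1159]
ee_rot: [[0.095, -0.995, 0.007], [-0.996, -0.095, 0.004], [-0.003, -0.007, -1.0]]
wrist_force: [-0.3, 0.2, -2.3]
gripper_width: 0.137
```

Run:
```python
from lidm import *
x=st();zl=x["tcp_pos"][2]-.0139+.034
for n in("top","side"):
    c=capture(n);P=cloud(c);print(n);edges(P,zl-.006,zl+.007)
```

```text
t 21.48 tcp [ 0.5836 -0.0203  0.1159] F [-0.3  0.2 -2.3] g 0.137
[[0.095, -0.995, 0.007], [-0.996, -0.095, 0.004], [-0.003, -0.007, -1.0]] [ 13.8  24.  -14.5  -0.1 -51.2  -8.3]
top
-x n 129 mid -0.0662 slope deg 0.01 at0 -0.0663 range [-0.0682 -0.064 ] t -0.089 0.09
+x n 14
-y n 167 mid -0.0971 slope deg -0.15 at0 -0.0971 range [-0.0994 -0.0952] t -0.059 0.059
+y n 32 mid 0.0954 slope deg 0.65 at0 0.0961 range [0.0938 0.0977] t -0.059 -0.034
side
-x n 379 mid -0.0664 slope deg -0.27 at0 -0.0663 range [-0.0685 -0.0628] t -0.089 0.09
+x n 184 mid 0.0667 slope deg -0.21 at0 0.0666 range [0.0636 0.07  ] t -0.09 -0.005
-y n 217 mid -0.0979 slope deg -0.24 at0 -0.0976 range [-0.0995 -0.0946] t -0.06 0.06
+y n 70 mid 0.0954 slope deg 0.99 at0 0.096 range [0.0928 0.0985] t -0.06 0.058
```

Emit:
apply_moves:
  plan:
    - [[0,-0.02,0.03,-0.25,-0.002,0.004,0],[0,-0.01,0.0,-0.25,0,0,0],[0,-0.01,0,-0.25,0,0.001,0],[0,-0.01,0,-0.25,0,0.001,0]]

```text
time_s: 21.92
tcp_pos: [0.5839, -0.0189, 0.0911]
ee_rot: [[0.095, -0.995, 0.005], [-0.995, -0.095, 0.002], [-0.002, -0.005, -1.0]]
wrist_force: [0.3, -0.5, -1.9]
gripper_width: 0.138
```

Emit:
apply_moves:
  plan:
    - [[0,-0.01,0,-0.25,0,0.001,0],[0,-0.01,0,-0.25,0,0.001,0],[0,-0.01,0,-0.2,0,0,0],[0,0,0,-0.12,0,0,0],[0,0,0,-0.05,0,0,0]]

```text
time_s: 22.33
tcp_pos: [0.5823, -0.0189, 0.0688]
ee_rot: [[0.097, -0.995, -0.001], [-0.995, -0.097, 0.0], [-0.0, 0.001, -1.0]]
wrist_force: [-4.0, 1.4, 8.6]
gripper_width: 0.13
```

Emit:
apply_moves:
  plan:
    - [[15,0,0,0,0,0,0],[30,0,0,0,0,0,0],[45,0,0,0,0,0,0],[45,0,0,0,0,0,0],[45,0,0,0,0,0,0]]

```text
time_s: 22.75
tcp_pos: [0.5849, -0.0187, 0.0711]
ee_rot: [[0.099, -0.995, 0.006], [-0.995, -0.099, 0.0], [0.0, -0.006, -1.0]]
wrist_force: [-0.3, -0.0, 0.3]
gripper_width: 0.369
```

Emit:
apply_moves:
  plan:
    - [[45,0,0,0.4,0,0,0],[45,0,0,0.8,0,0,0],[45,0,0,1,0,0,0],[45,0,0,1,0,0,0],[45,-0.3,0,1,0,0,-0.01],[45,-0.6,0,1,0,0,-0.02],[45,-0.8,0.3,0.3,0,0,-0.02],[60,-0.8,0.5,0,0,0,-0.02],[70,-0.8,0.5,0,0,0,-0.02],[80,-0.8,0.5,0,0,0,0],[85,-0.6,0.3,0,0,0,0],[85,0,0,0,0,0,0]]

```text
time_s: 23.75
tcp_pos: [0.4639, 0.0335, 0.2231]
ee_rot: [[0.002, -1.0, 0.016], [-1.0, -0.002, 0.002], [-0.002, -0.016, -1.0]]
wrist_force: [-0.8, 1.3, 0.1]
gripper_width: 0.743
```

Run:
```python
from lidm import *
st()
for n in("top","side"):
    c=capture(n);P=cloud(c);print(n);edges(P,.081,.097)
    cv2.imwrite(f"pics/{n}12.png",c["pixels"][...,::-1])
    z=P[...,2]
    if n=="side":
        l=(P[...,:2]-BC)@BU;k=(abs(l[...,0])<.06)&(abs(l[...,1])<.09)&(z<.1)
        for a,b in((-1,-1),(-1,1),(1,-1),(1,1)):
            kk=k&(l[...,0]*a>.02)&(l[...,1]*b>.04);print(a,b,kk.sum(),np.percentile(z[kk],[20,50,80]).round(4))
```

```text
t 23.75 tcp [0.4639 0.0335 0.2231] F [-0.8  1.3  0.1] g 0.743
[[0.002, -1.0, 0.016], [-1.0, -0.002, 0.002], [-0.002, -0.016, -1.0]] [ 24.4   6.2 -22.4   0.3 -60.6 -24.5]
top
-x n 245 mid -0.071 slope deg -0.08 at0 -0.0704 range [-0.0751 -0.0656] t -0.089 0.014
+x n 497 mid 0.0702 slope deg 0.06 at0 0.0689 range [0.0635 0.0746] t -0.09 0.09
-y n 331 mid -0.1002 slope deg -0.19 at0 -0.099 range [-0.1044 -0.0936] t -0.06 0.06
+y n 141 mid 0.1016 slope deg -2.42 at0 0.1017 range [0.0951 0.105 ] t -0.03 0.06
side
-x n 523 mid -0.0722 slope deg -0.02 at0 -0.0707 range [-0.0749 -0.064 ] t -0.09 0.09
+x n 670 mid 0.0677 slope deg -0.05 at0 0.0689 range [0.0635 0.0764] t -0.09 0.09
-y n 432 mid -0.1013 slope deg -0.05 at0 -0.1 range [-0.1047 -0.0936] t -0.06 0.06
+y n 380 mid 0.0976 slope deg 0.11 at0 0.099 range [0.0944 0.1054] t -0.06 0.06
-1 -1 202 [0.0589 0.0599 0.0608]
-1 1 191 [0.0587 0.0598 0.0608]
1 -1 314 [0.0587 0.0597 0.0607]
1 1 306 [0.0588 0.0597 0.0608]
```

View pics/side12.png

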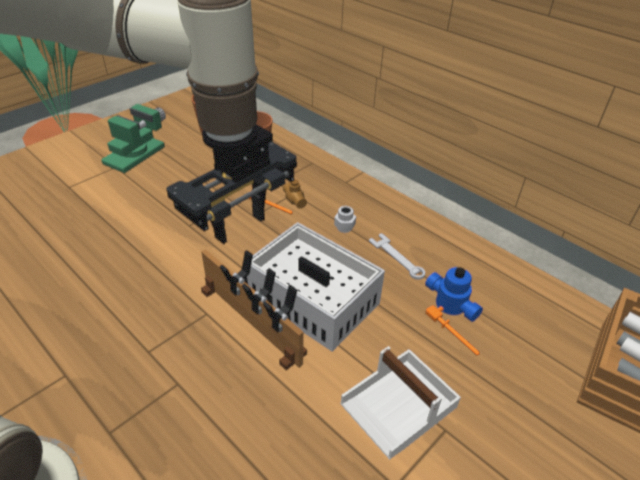

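View pics/top12.png

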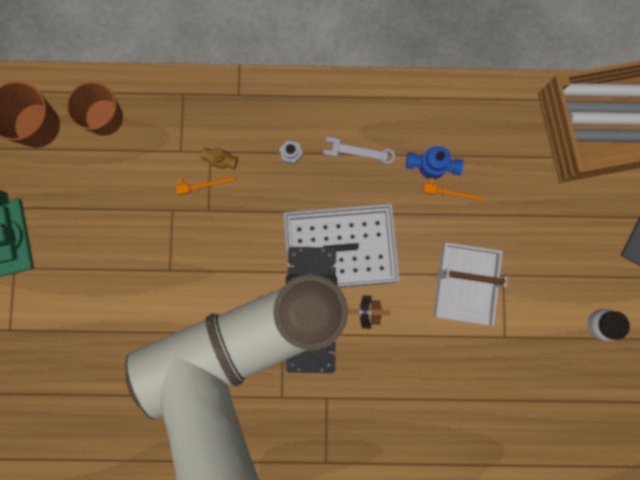

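Emit:
apply_moves:
  plan:
    - [[90,-0.16,0.3,-0.1,0,0.01,-0.01],[90,0,0.18,-0.4,-0.002,0.006,-0.007],[90,0,0,-0.6,0,0,0],[90,0,0,-0.6,0,0,0],[90,0,0,-0.5,0,0,0],[90,0,0,-0.2,0,0,0],[90,0,0,0,0,0,0]]

```text
time_s: 24.43
tcp_pos: [0.4663, 0.0466, 0.1577]
ee_rot: [[-0.023, -1.0, -0.001], [-1.0, 0.023, -0.002], [0.002, 0.001, -1.0]]
wrist_force: [-0.5, 0.4, 0.3]
gripper_width: 0.901
```

Emit:
apply_moves:
  plan:
    - [[90,-0.25,-0.05,-0.2,0,0,0],[90,-0.03,0,-0.4,0,0,0.005],[90,-0.03,0,-0.4,0,0,0],[90,0,0,-0.25,0,0,0],[90,0,0,0,0,0,0]]

```text
time_s: 24.85
tcp_pos: [0.4591, 0.0454, 0.1248]
ee_rot: [[-0.019, -1.0, -0.0], [-1.0, 0.019, -0.002], [0.002, 0.0, -1.0]]
wrist_force: [0.3, 0.4, -0.0]
gripper_width: 0.9
```

Run:
```python
from h import *
st()
s=capture("side");cv2.imwrite("pics/side13.png",cv2.resize(s["pixels"][130:350,160:400,::-1],None,fx=2.6,fy=2.6,interpolation=cv2.INTER_CUBIC))
```

```text
t 24.85 tcp [0.4591 0.0454 0.1248] F [ 0.3  0.4 -0. ] g 0.9
[[-0.019, -1.0, -0.0], [-1.0, 0.019, -0.002], [0.002, 0.0, -1.0]] [ 26.   12.8 -30.4   0.1 -46.9 -27.2]
```

View pics/side13.png

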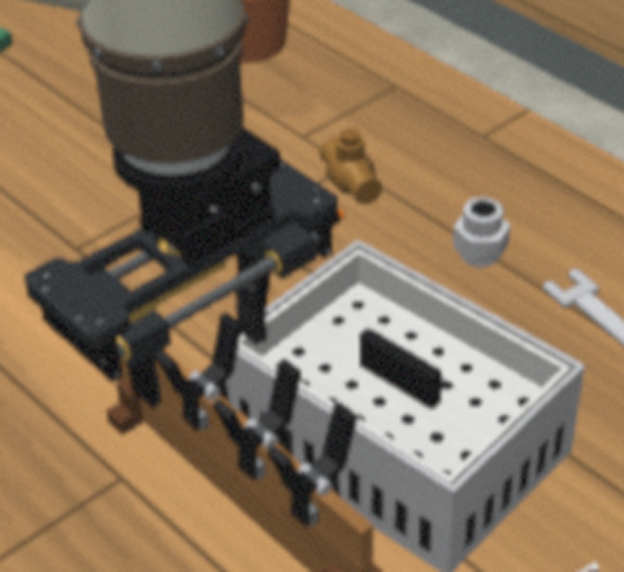

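Run:
```python
from h import *
s=capture("side");P=cloud(s)
def pj(p):
    q=s["mtx"]@(s["R"]@np.array(p)+s["t"]);q=q/q[2];return ((q[:2]-[160,130])*2.6).round().tolist()
for p in([.504,.0454,.117],[.484,.045,.146],[.414,.0454,.117],[.436,.0459,.146]): print(p,pj(p))
z=P[...,2];m=(z>.11)&(z<.150)&(P[...,0]>.42)&(P[...,0]<.52)&(abs(P[...,1])<.1)
# clusters by y
ys=P[m][:,1];print(np.histogram(ys,bins=np.arange(-.1,.1,.006)))
```

```text
[0.504, 0.0454, 0.117] [250.0, 334.0]
[0.484, 0.045, 0.146] [225.0, 317.0]
[0.414, 0.0454, 0.117] [144.0, 400.0]
[0.436, 0.0459, 0.146] [167.0, 351.0]
(array([  0,   0,   0,  27, 127,  81,  63,   1,   0,   0,   0,   0,  51,
       106,  74,  48,   0,   0,   0,   0,   0,   1, 127, 122,  99,  57,
         0,   0,   0,   0,   0,   0,   0]), array([-0.1  , -0.094, -0.088, -0.082, -0.076, -0.07 , -0.064, -0.058,
       -0.052, -0.046, -0.04 , -0.034, -0.028, -0.022, -0.016, -0.01 ,
       -0.004,  0.002,  0.008,  0.014,  0.02 ,  0.026,  0.032,  0.038,
        0.044,  0.05 ,  0.056,  0.062,  0.068,  0.074,  0.08 ,  0.086,
        0.092,  0.098]))
```

Emit:
apply_moves:
  plan:
    - [[0,0,0,0,0,0,0],[0,0,0,0,0,0,0],[0,0,0,-0.02,0,0,0],[0,0,0,-0.02,0,0,0],[0,0,0,-0.02,0,0,0],[0,0,0,-0.02,0,0,0],[0,0,0,0,0,0,0]]

```text
time_s: 25.53
tcp_pos: [0.4637, 0.0461, 0.1324]
ee_rot: [[-0.015, -1.0, 0.012], [-1.0, 0.015, -0.001], [0.001, -0.012, -1.0]]
wrist_force: [-2.8, -0.5, 5.3]
gripper_width: 0.455
```

Emit:
apply_moves:
  plan:
    - [[0,-0.06,0,-0.08,0,0.004,0],[0,-0.03,0,-0.04,0,0,0],[0,-0.02,0,-0.04,0,0,0]]

```text
time_s: 25.78
tcp_pos: [0.4634, 0.0465, 0.1334]
ee_rot: [[-0.013, -1.0, 0.015], [-1.0, 0.013, -0.001], [0.0, -0.015, -1.0]]
wrist_force: [0.4, 0.6, 3.7]
gripper_width: 0.397
```

Run:
```python
from h import *
st()
s=capture("side");cv2.imwrite("pics/side14.png",cv2.resize(s["pixels"][180:350,180:340,::-1],None,fx=3.5,fy=3.5,interpolation=cv2.INTER_CUBIC))
```

```text
t 25.78 tcp [0.4634 0.0465 0.1334] F [0.4 0.6 3.7] g 0.397
[[-0.013, -1.0, 0.015], [-1.0, 0.013, -0.001], [0.0, -0.015, -1.0]] [ 26.1  12.1 -29.9   0.6 -47.2 -27.2]
```

View pics/side14.png

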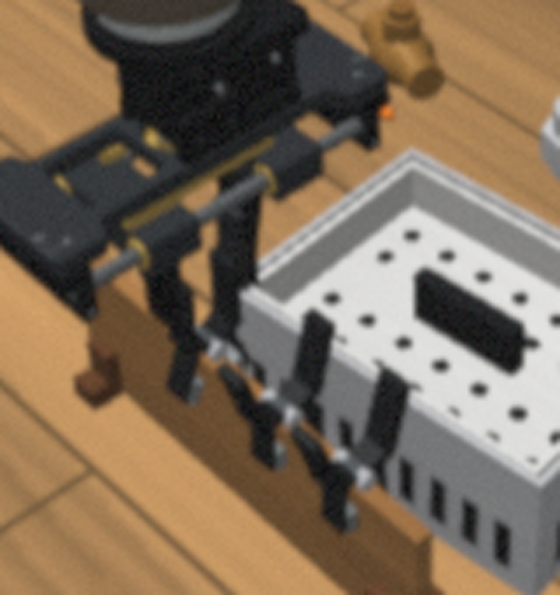

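Emit:
apply_moves:
  plan:
    - [[0,0,0,0.3,0,0,0],[0,0,0,0.5,0,0,0],[0,0,0,0.6,0,0,0],[0,0,0,0.6,0,0,0],[0,0,0,0.5,0,0,0],[0,0,0,0.2,0,0,0]]

```text
time_s: 26.33
tcp_pos: [0.4599, 0.0455, 0.2009]
ee_rot: [[-0.015, -1.0, 0.005], [-1.0, 0.015, -0.003], [0.003, -0.005, -1.0]]
wrist_force: [0.6, 1.0, -0.5]
gripper_width: 0.398
```

Run:
```python
from h import *
st()
s=capture("side");cv2.imwrite("pics/side15.png",cv2.resize(s["pixels"][150:350,160:360,::-1],None,fx=3,fy=3,interpolation=cv2.INTER_CUBIC))
```

```text
t 26.33 tcp [0.4599 0.0455 0.2009] F [ 0.6  1.  -0.5] g 0.398
[[-0.015, -1.0, 0.005], [-1.0, 0.015, -0.003], [0.003, -0.005, -1.0]] [ 26.1   7.4 -24.3   0.3 -58.  -27.1]
```

View pics/side15.png

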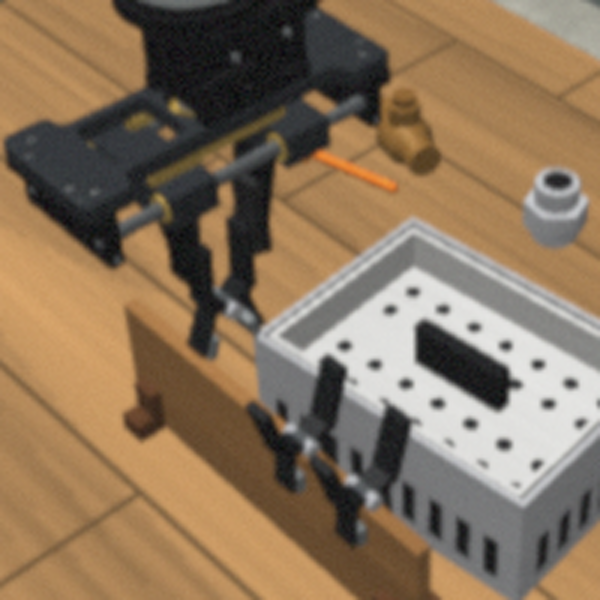

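Run:
```python
from h import *
s=capture("side");P=cloud(s);z=P[...,2]
m=(abs(P[...,0]-.46)<.03)&(abs(P[...,1]-.0455)<.02)&(z>.097)&(z<.19)
q=P[m];print(m.sum(),np.percentile(q[:,2],[0,1,3,10,50]).round(4))
h=np.histogram(q[:,2],bins=np.arange(.1,.19,.005));print(h[0])
for lo in np.arange(.115,.19,.006):
    k=(q[:,2]>=lo)&(q[:,2]<lo+.006)
    if k.sum()>3: print(lo.round(3),k.sum(),"x",q[k,0].min().round(4),q[k,0].max().round(4),"y",q[k,1].min().round(4),q[k,1].max().round(4))
```

```text
456 [0.1344 0.137  0.1397 0.1436 0.1663]
[ 0  0  0  0  0  0  1 15 39 57 34 30 37 65 65 49 34]
0.133 13 x 0.4402 0.4822 y 0.0368 0.0499
0.139 42 x 0.4362 0.4795 y 0.036 0.053
0.145 63 x 0.4358 0.4772 y 0.0363 0.0537
0.151 40 x 0.4387 0.4773 y 0.0372 0.0534
0.157 47 x 0.4411 0.4742 y 0.0346 0.0549
0.163 55 x 0.4443 0.4725 y 0.0335 0.054
0.169 83 x 0.4417 0.4769 y 0.0344 0.0563
0.175 58 x 0.4415 0.4771 y 0.0358 0.0545
0.181 39 x 0.4424 0.4751 y 0.0357 0.0529
0.187 16 x 0.4421 0.4764 y 0.0356 0.0521
```

Emit:
apply_moves:
  plan:
    - [[0,0.4,0,0,0,0,0.012],[0,0.7,0,0,0,0,0.012],[0,0.8,0,0,0,0,0.012],[0,0.8,0,0,0,0,0.012],[0,0.8,0,0,0,0,0.012],[0,0.8,0,0,0,0,0.012],[0,0.8,0,0,0,0,0.012],[0,0.8,0,0,0,0,0.012],[0,0.7,0,0,0,0,0.012],[0,0.5,0,0,0,0,0.005],[0,0.3,0,0,0,0,0],[0,0,0,0,0,0,0]]

```text
time_s: 27.43
tcp_pos: [0.6531, 0.0425, 0.1807]
ee_rot: [[0.109, -0.994, -0.021], [-0.994, -0.109, -0.01], [0.007, 0.022, -1.0]]
wrist_force: [-0.1, 0.2, -0.4]
gripper_width: 0.395
```

Emit:
apply_moves:
  plan:
    - [[0,-0.2,0.05,-0.1,0.008,-0.02,-0.008],[0,-0.09,0.05,-0.2,0.004,-0.006,-0.004],[0,0,0,-0.3,0,0,0],[0,0,0,-0.2,0,0,0],[0,0,0,0,0,0,0],[0,0,0,0,0,0,0]]

```text
time_s: 27.93
tcp_pos: [0.643, 0.0445, 0.1545]
ee_rot: [[0.097, -0.995, -0.003], [-0.995, -0.097, 0.001], [-0.001, 0.003, -1.0]]
wrist_force: [-0.7, -1.1, -0.7]
gripper_width: 0.401
```

```bash
cat > cl.py <<'E'
from h import *
def pose(ly):
    x=st();z=x["tcp_pos"][2];l=inb(x["tcp_pos"]);tz=x["ee_rot"][:,2];a=BU.T@tz[:2]
    t=np.array([.0698,ly]);d=BU@(t-l)
    print("tcp local",l.round(4),"need world u",(d/.025).round(2),"yaw err rad",(np.radians(-84.4)-np.arctan2(x["ee_rot"][1,0],x["ee_rot"][0,0])).round(3),"tilt wy",tz[0].round(3),"wx",(-tz[1]).round(3))
def jaws():
    s=capture("side");P=cloud(s);x=sense();p=x["tcp_pos"];z=P[...,2]
    L=(P[...,:2]-BC)@BU;lp=inb(p)
    l=L-lp
    m=(abs(l[...,0])<.03)&(abs(l[...,1])<.014)&(z<p[2]-.012)&(z>p[2]-.07)&(z>.094)
    q=l[m];qz=z[m];print("n",m.sum(),"min z rel tcp",(np.percentile(qz,[1,4])-p[2]).round(4) if m.sum() else None)
    for lo in np.arange(-.07,-.012,.006):
        k=(qz-p[2]>=lo)&(qz-p[2]<lo+.006)
        if k.sum()>3: print("z",(p[2]+lo).round(3),k.sum(),"local x",(q[k,0].min()+lp[0]).round(4),(q[k,0].max()+lp[0]).round(4),"y",(q[k,1].min()+lp[1]).round(4),(q[k,1].max()+lp[1]).round(4))
    return s
E
python3 - <<'E'
from cl import *
pose(.06);s=jaws()
cv2.imwrite("pics/side16.png",cv2.resize(s["pixels"][100:320,220:420,::-1],None,fx=2.8,fy=2.7,interpolation=cv2.INTER_CUBIC))
E
```

```text
t 27.93 tcp [0.643  0.0445 0.1545] F [-0.7 -1.1 -0.7] g 0.401
[[0.097, -0.995, -0.003], [-0.995, -0.097, 0.001], [-0.001, 0.003, -1.0]] [ 18.3  27.3  -2.4  -0.1 -60.4 -12.7]
tcp local [0.0669 0.0602] need world u [0.12 0.  ] yaw err rad 0.001 tilt wy -0.003 wx -0.001
n 337 min z rel tcp [-0.0593 -0.0586]
z 0.09 18 local x 0.0423 0.0832 y 0.052 0.0671
z 0.096 42 local x 0.042 0.0845 y 0.0513 0.0682
z 0.102 34 local x 0.0445 0.0805 y 0.051 0.069
z 0.108 36 local x 0.0472 0.082 y 0.05 0.0676
z 0.114 35 local x 0.0484 0.0775 y 0.0489 0.0682
z 0.12 54 local x 0.0494 0.0827 y 0.0495 0.0678
z 0.126 49 local x 0.0468 0.0817 y 0.0511 0.0689
z 0.132 49 local x 0.0476 0.0822 y 0.0507 0.0691
z 0.138 20 local x 0.0484 0.0816 y 0.0516 0.0666
```

View pics/side16.png

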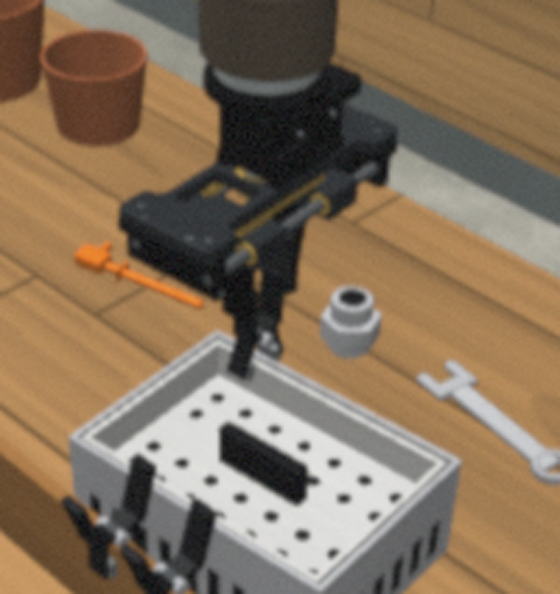

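Emit:
apply_moves:
  plan:
    - [[0,0.15,0,0,0,-0.003,0],[0,0,0,-0.03,0,0,0],[0,0,0,-0.15,0,0,0],[0,0,0,-0.2,0,0,0],[0,0,0,-0.2,0,0,0]]

```text
time_s: 28.4
tcp_pos: [0.649, 0.045, 0.1417]
ee_rot: [[0.097, -0.995, 0.006], [-0.995, -0.097, 0.002], [-0.002, -0.006, -1.0]]
wrist_force: [-0.7, -0.8, -2.4]
gripper_width: 0.399
```

Run:
```python
from cl import *
pose(.06)
```

```text
t 28.4 tcp [0.649  0.045  0.1417] F [-0.7 -0.8 -2.4] g 0.399
[[0.097, -0.995, 0.006], [-0.995, -0.097, 0.002], [-0.002, -0.006, -1.0]] [ 18.2  28.3  -2.8  -0.  -58.5 -12.6]
tcp local [0.0729 0.0601] need world u [-0.12 -0.02] yaw err rad 0.0 tilt wy 0.006 wx -0.002
```

Emit:
apply_moves:
  plan:
    - [[0,-0.1,0,-0.05,0,0.005,0],[0,-0.01,0,-0.15,0,0,0],[0,-0.01,0,-0.15,0,0,0],[0,0,0,-0.12,0,0,0]]

```text
time_s: 28.73
tcp_pos: [0.6464, 0.0447, 0.1317]
ee_rot: [[0.099, -0.995, 0.002], [-0.995, -0.099, 0.0], [-0.0, -0.002, -1.0]]
wrist_force: [-6.7, 2.5, 20.8]
gripper_width: 0.398
```

Run:
```python
from cl import *
pose(.06)
s=capture("side")
cv2.imwrite("pics/side17.png",cv2.resize(s["pixels"][180:280,250:400,::-1],None,fx=4.5,fy=4.5,interpolation=cv2.INTER_CUBIC))
```

```text
t 28.73 tcp [0.6464 0.0447 0.1317] F [-6.7  2.5 20.8] g 0.398
[[0.099, -0.995, 0.002], [-0.995, -0.099, 0.0], [-0.0, -0.002, -1.0]] [ 18.2  28.7  -3.7   0.  -57.5 -12.6]
tcp local [0.0703 0.0601] need world u [-0.02 -0.01] yaw err rad -0.001 tilt wy 0.002 wx -0.0
```

View pics/side17.png

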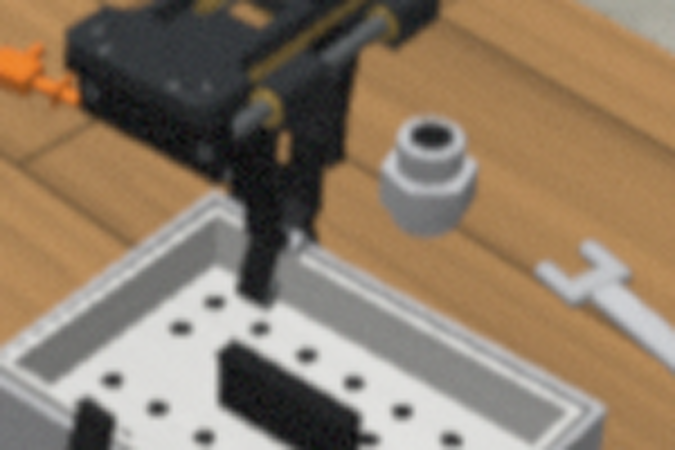

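Emit:
apply_moves:
  plan:
    - [[0,0,0,0.0,0,0,0],[45,-0.01,0,-0.03,0,0,0],[50,-0.02,0,-0.04,0,0,0],[55,-0.02,0,-0.04,0,0,0],[65,-0.02,0,-0.04,0,0,0],[75,-0.02,0,-0.03,0,0,0],[88,-0.02,0,-0.03,0,0,0],[88,-0.02,0,-0.03,0,0,0],[88,0,0,-0.03,0,0,0]]

```text
time_s: 29.53
tcp_pos: [0.6449, 0.0453, 0.1251]
ee_rot: [[0.1, -0.995, 0.008], [-0.995, -0.1, 0.001], [-0.001, -0.008, -1.0]]
wrist_force: [-0.4, 0.6, -0.1]
gripper_width: 0.832
```

Run:
```python
from cl import *
pose(.06)
s=capture("side")
cv2.imwrite("pics/side18.png",cv2.resize(s["pixels"][180:280,250:400,::-1],None,fx=4.5,fy=4.5,interpolation=cv2.INTER_CUBIC))
```

```text
t 29.53 tcp [0.6449 0.0453 0.1251] F [-0.4  0.6 -0.1] g 0.832
[[0.1, -0.995, 0.008], [-0.995, -0.1, 0.001], [-0.001, -0.008, -1.0]] [ 18.4  28.8  -4.7   0.1 -56.1 -12.7]
tcp local [0.0689 0.0609] need world u [ 0.04 -0.03] yaw err rad -0.002 tilt wy 0.008 wx -0.001
```

View pics/side18.png

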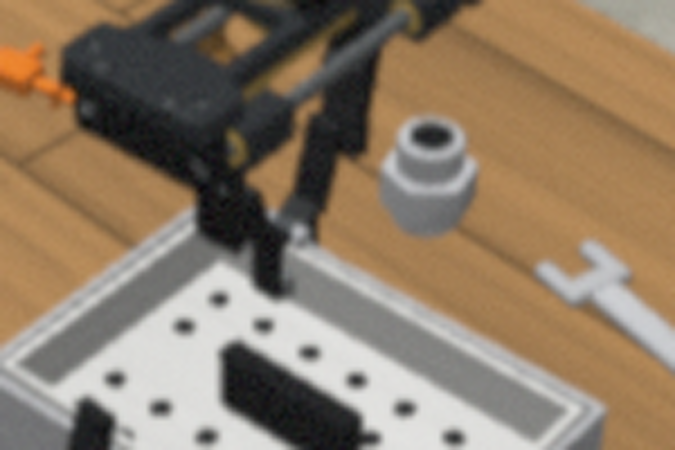

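Emit:
apply_moves:
  plan:
    - [[90,0.02,0,0.3,0,0,0],[90,0,0,0.6,0,0,0],[90,0,0,0.9,0,0,0],[90,0,0,0.9,0,0,0],[90,-0.2,0,0.6,0,0,0],[90,-0.6,-0.2,0.3,0,0,-0.015],[90,-0.9,-0.3,0,0,0,-0.02],[90,-0.9,-0.3,0,0,0,-0.02],[90,-0.9,-0.3,0,0,0,-0.02],[90,-0.9,-0.3,0,0,0,-0.02],[90,-0.9,-0.3,0,0,0,-0.015],[90,-0.9,-0.3,0,0,0,0]]

```text
time_s: 30.58
tcp_pos: [0.484, -0.007, 0.2233]
ee_rot: [[-0.014, -1.0, 0.004], [-1.0, 0.014, -0.002], [0.002, -0.004, -1.0]]
wrist_force: [0.8, 0.8, 0.3]
gripper_width: 0.9
```

Emit:
apply_moves:
  plan:
    - [[90,-0.6,-0.2,0,0,0,0],[90,-0.2,-0.1,0,0,0,0],[90,0,0,0,0,0,0]]

```text
time_s: 30.83
tcp_pos: [0.4584, -0.0165, 0.2258]
ee_rot: [[-0.015, -1.0, 0.004], [-1.0, 0.015, -0.001], [0.001, -0.004, -1.0]]
wrist_force: [-0.3, -0.0, 0.9]
gripper_width: 0.908
```

Run:
```python
from cl import *
st()
for n in("top","side"):
    c=capture(n);P=cloud(c);z=P[...,2]
    cv2.imwrite(f"pics/{n}19.png",c["pixels"][...,::-1])
    m=((z>.118)&(z<.15)&(abs(P[...,1]+.01)<.14)&(P[...,0]>.4)&(P[...,0]<.72)).astype(np.uint8)
    k,lab,stt,cen=cv2.connectedComponentsWithStats(m)
    for i in range(1,k):
        if stt[i,4]>15: q=P[lab==i];print(n,stt[i],np.nanmean(q,0).round(4),inb(np.nanmean(q,0)).round(4))
```

```text
t 30.83 tcp [ 0.4584 -0.0165  0.2258] F [-0.3 -0.   0.9] g 0.908
[[-0.015, -1.0, 0.004], [-1.0, 0.015, -0.001], [0.001, -0.004, -1.0]] [ 18.4   5.7 -22.4   0.1 -61.7 -19.4]
top [300 193  10   9  85] [0.6698 0.0478 0.1325] [0.0939 0.0609]
top [303 221   9   6  52] [0.6194 0.0427 0.1345] [0.0432 0.0608]
side [316 205  11  15 111] [0.6701 0.0469 0.1304] [0.0941 0.06  ]
side [299 219  11  12  77] [0.6191 0.041  0.1313] [0.0428 0.0591]
side [265 268  11  17 133] [ 0.4829 -0.0159  0.1315] [-0.0983  0.0157]
side [242 284  12  14  90] [ 0.4337 -0.0167  0.1335] [-0.1473  0.0198]
side [285 285  13  19 149] [ 0.4818 -0.0691  0.1311] [-0.1046 -0.0371]
side [263 302  13  15  92] [ 0.4329 -0.0699  0.1334] [-0.1534 -0.0331]
```

View pics/side19.png

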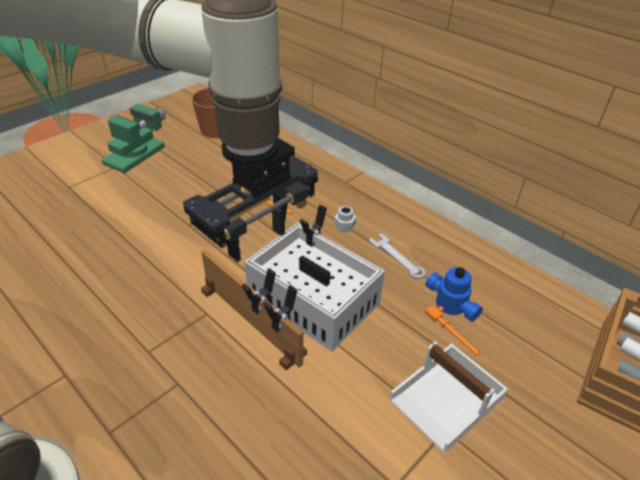

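Emit:
apply_moves:
  plan:
    - [[90,0,0.05,-0.3,0,0,0],[90,0,0.02,-0.6,0,0,0],[90,-0.02,0,-0.8,0,0,0],[90,-0.02,0,-0.8,0,0,0],[90,-0.02,0,-0.6,0,0,0],[90,-0.02,0,-0.3,0,0,0],[90,-0.02,0,-0.1,0,0,0],[90,0,0,0,0,0,0]]

```text
time_s: 31.6
tcp_pos: [0.4647, -0.0112, 0.1316]
ee_rot: [[-0.013, -1.0, 0.006], [-1.0, 0.013, -0.002], [0.002, -0.006, -1.0]]
wrist_force: [0.9, -0.0, -0.7]
gripper_width: 0.901
```

Emit:
apply_moves:
  plan:
    - [[90,-0.2,-0.14,-0.24,0,0.005,0],[90,-0.02,-0.01,-0.03,0,0,0],[90,0,0,-0.02,0,0,0]]

```text
time_s: 31.85
tcp_pos: [0.4607, -0.0147, 0.1247]
ee_rot: [[-0.012, -1.0, 0.004], [-1.0, 0.012, -0.002], [0.001, -0.004, -1.0]]
wrist_force: [0.7, -0.1, 0.2]
gripper_width: 0.899
```

Emit:
apply_moves:
  plan:
    - [[0,-0.03,0,-0.03,0,0,0],[0,-0.03,0,-0.04,0,0.001,0],[0,-0.02,0,-0.04,0,0.001,0],[0,-0.02,0,-0.04,0,0.001,0],[0,-0.02,0,-0.04,0,0.001,0],[0,-0.02,0,-0.05,0,0.001,0],[0,-0.02,0,-0.05,0,0,0],[0,-0.02,0,-0.05,0,0,0],[0,-0.02,0,-0.05,0,0,0]]

```text
time_s: 32.6
tcp_pos: [0.463, -0.0147, 0.1278]
ee_rot: [[-0.006, -1.0, 0.019], [-1.0, 0.006, -0.003], [0.002, -0.019, -1.0]]
wrist_force: [0.1, 1.0, 2.4]
gripper_width: 0.402
```

Emit:
apply_moves:
  plan:
    - [[0,0,0,0.3,0,0,0],[0,0,0,0.6,0,0,0],[0,0,0,0.7,0,0,0],[0,0,0,0.7,0,0,0],[0,0.2,0,0.5,0,0,0.01],[0,0.5,0,0.2,0,0,0.012],[0,0.8,0,0.1,0,0,0.012],[0,0.8,0,0.1,0,0,0.012],[0,0.8,0,0,0,0,0.012],[0,0.8,0,0,0,0,0.012],[0,0.8,0,0,0,0,0.012],[0,0.8,0,0,0,0,0.012]]

```text
time_s: 33.6
tcp_pos: [0.5989, -0.0153, 0.2152]
ee_rot: [[0.092, -0.996, 0.015], [-0.996, -0.092, 0.001], [0.0, -0.015, -1.0]]
wrist_force: [0.1, 0.7, -0.8]
gripper_width: 0.404
```

Run:
```python
from cl import *
pose(0.)
```

```text
t 33.6 tcp [ 0.5989 -0.0153  0.2152] F [ 0.1  0.7 -0.8] g 0.404
[[0.092, -0.996, 0.015], [-0.996, -0.092, 0.001], [0.0, -0.015, -1.0]] [ 14.1  19.7  -5.4   0.2 -64.   -8.9]
tcp local [0.0172 0.0051] need world u [2.11 0.  ] yaw err rad 0.005 tilt wy 0.015 wx -0.001
```

Emit:
apply_moves:
  plan:
    - [[0,0.6,0,0,0,0.005,0.003],[0,0.6,0,-0.1,0,0.004,0.002],[0,0.4,0,-0.4,0,0,0],[0,0.2,0,-0.6,0,0,0],[0,0,0,-0.5,0,0,0],[0,0,0,-0.2,0,0,0],[0,0,0,-0.02,0,0,0],[0,0,0,0,0,0,0]]

```text
time_s: 34.27
tcp_pos: [0.6494, -0.0154, 0.1658]
ee_rot: [[0.097, -0.995, 0.002], [-0.995, -0.097, 0.001], [-0.001, -0.002, -1.0]]
wrist_force: [-0.6, -0.4, -1.5]
gripper_width: 0.404
```

Run:
```python
from cl import *
pose(0.);s=jaws()
```

```text
t 34.27 tcp [ 0.6494 -0.0154  0.1658] F [-0.6 -0.4 -1.5] g 0.404
[[0.097, -0.995, 0.002], [-0.995, -0.097, 0.001], [-0.001, -0.002, -1.0]] [ 12.9  27.1  -1.1  -0.  -61.7  -7.3]
tcp local [0.0674 0.    ] need world u [0.09 0.01] yaw err rad 0.001 tilt wy 0.002 wx -0.001
n 340 min z rel tcp [-0.0587 -0.0564]
z 0.102 8 local x 0.0493 0.0788 y -0.0088 0.0066
z 0.108 33 local x 0.0422 0.0835 y -0.0089 0.0089
z 0.114 53 local x 0.0408 0.0836 y -0.0089 0.0096
z 0.12 33 local x 0.0453 0.0841 y -0.0077 0.0081
z 0.126 35 local x 0.0466 0.0801 y -0.0095 0.0099
z 0.132 46 local x 0.0487 0.0779 y -0.0108 0.0097
z 0.138 56 local x 0.0492 0.0837 y -0.0108 0.0088
z 0.144 51 local x 0.0478 0.0822 y -0.0082 0.0087
z 0.15 25 local x 0.0481 0.0834 y -0.0086 0.0067
```

Emit:
apply_moves:
  plan:
    - [[0,0.1,0,-0.2,0,0.002,0],[0,0,0,-0.3,0,0,0],[0,0,0,-0.3,0,0,0],[0,0,0,-0.2,0,0,0],[0,0,0,-0.05,0,0,0]]

```text
time_s: 34.73
tcp_pos: [0.6531, -0.0151, 0.1412]
ee_rot: [[0.097, -0.995, 0.007], [-0.995, -0.097, 0.002], [-0.001, -0.007, -1.0]]
wrist_force: [-1.0, -0.0, -1.3]
gripper_width: 0.405
```

Run:
```python
from cl import *
pose(0.)
```

```text
t 34.73 tcp [ 0.6531 -0.0151  0.1412] F [-1.  -0.  -1.3] g 0.405
[[0.097, -0.995, 0.007], [-0.995, -0.097, 0.002], [-0.001, -0.007, -1.0]] [ 12.8  28.5  -2.4  -0.  -58.6  -7.2]
tcp local [ 0.0712 -0.    ] need world u [-0.05 -0.  ] yaw err rad 0.0 tilt wy 0.007 wx -0.002
```

Emit:
apply_moves:
  plan:
    - [[0,-0.05,0,-0.12,0,0.004,0],[0,-0.01,0,-0.13,0,0,0],[0,-0.01,0,-0.12,0,0,0],[0,0,0,-0.06,0,0,0]]

```text
time_s: 35.07
tcp_pos: [0.651, -0.0152, 0.1291]
ee_rot: [[0.097, -0.995, 0.002], [-0.995, -0.097, 0.002], [-0.002, -0.002, -1.0]]
wrist_force: [0.1, -0.6, -1.0]
gripper_width: 0.402
```

Emit:
apply_moves:
  plan:
    - [[0,0.01,0,-0.07,0,0,0],[0,0,0,-0.03,0,0,0]]

```text
time_s: 35.23
tcp_pos: [0.6514, -0.0152, 0.1267]
ee_rot: [[0.098, -0.995, 0.002], [-0.995, -0.098, 0.001], [-0.001, -0.002, -1.0]]
wrist_force: [-1.1, -0.1, 3.3]
gripper_width: 0.405
```

Contact. Release.

Emit:
apply_moves:
  plan:
    - [[0,0,0,-0.02,0,0,0],[45,-0.01,0,-0.02,0,0,0],[50,-0.01,0,-0.03,0,0,0],[55,-0.01,0,-0.03,0,0,0],[65,-0.01,0,-0.03,0,0,0],[75,-0.02,0,-0.02,0,0,0],[90,-0.02,0,-0.02,0,0,0],[90,-0.02,0,-0.02,0,0,0],[90,0,0,-0.02,0,0,0],[90,0,0,0,0,0,0]]

```text
time_s: 36.07
tcp_pos: [0.651, -0.0148, 0.1219]
ee_rot: [[0.098, -0.995, 0.008], [-0.995, -0.098, 0.002], [-0.001, -0.008, -1.0]]
wrist_force: [-0.3, 0.0, 0.6]
gripper_width: 0.871
```

Run:
```python
from cl import *
pose(0.)
s=capture("side")
cv2.imwrite("pics/side20.png",cv2.resize(s["pixels"][180:300,250:400,::-1],None,fx=4.5,fy=4.5,interpolation=cv2.INTER_CUBIC))
```

```text
t 36.07 tcp [ 0.651  -0.0148  0.1219] F [-0.3  0.   0.6] g 0.871
[[0.098, -0.995, 0.008], [-0.995, -0.098, 0.002], [-0.001, -0.008, -1.0]] [ 12.9  29.4  -4.1  -0.  -56.1  -7.3]
tcp local [0.0691 0.0005] need world u [ 0.03 -0.02] yaw err rad -0.001 tilt wy 0.008 wx -0.002
```

View pics/side20.png

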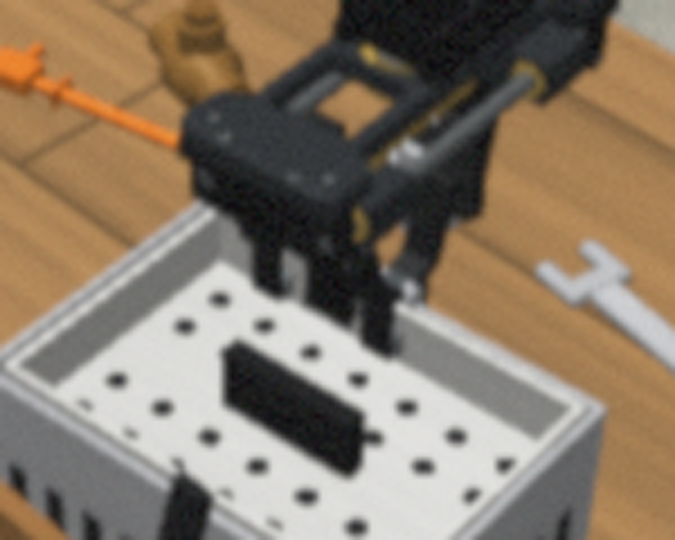

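Emit:
apply_moves:
  plan:
    - [[90,0.02,0,0.3,0,0,0],[90,0,0,0.6,0,0,0],[90,0,0,0.9,0,0,0],[90,0,0,0.9,0,0,0],[90,-0.2,0,0.7,0,0,0],[90,-0.6,-0.2,0.3,0,0,-0.015],[90,-0.9,-0.3,0,0,0,-0.02],[90,-0.9,-0.3,0,0,0,-0.02],[90,-0.9,-0.3,0,0,0,-0.02],[90,-0.9,-0.3,0,0,0,-0.02],[90,-0.9,-0.3,0,0,0,-0.015],[90,-0.9,-0.2,0,0,0,0]]

```text
time_s: 37.12
tcp_pos: [0.4921, -0.0642, 0.2257]
ee_rot: [[-0.015, -1.0, 0.011], [-1.0, 0.015, -0.001], [0.001, -0.011, -1.0]]
wrist_force: [-0.3, 0.3, 0.5]
gripper_width: 0.9
```

Emit:
apply_moves:
  plan:
    - [[90,-0.7,-0.2,0,0,0,0],[90,-0.3,-0.1,0,0,0,0],[90,0,0,0,0,0,0]]

```text
time_s: 37.37
tcp_pos: [0.4617, -0.0733, 0.2287]
ee_rot: [[-0.016, -1.0, 0.013], [-1.0, 0.016, -0.0], [0.0, -0.013, -1.0]]
wrist_force: [-0.3, -0.9, -0.1]
gripper_width: 0.9
```

```bash
cat > hand.py <<'E'
from cl import *
st()
for n in("top","side"):
    c=capture(n);P=cloud(c);z=P[...,2]
    m=((z>.118)&(z<.15)&(abs(P[...,1]+.01)<.14)&(P[...,0]>.4)&(P[...,0]<.72)).astype(np.uint8)
    k,lab,stt,cen=cv2.connectedComponentsWithStats(m)
    for i in range(1,k):
        if stt[i,4]>15: q=P[lab==i];print(n,stt[i],np.nanmean(q,0).round(4),inb(np.nanmean(q,0)).round(4))
E
python3 hand.py
```

```text
t 37.37 tcp [ 0.4617 -0.0733  0.2287] F [-0.3 -0.9 -0.1] g 0.9
[[-0.016, -1.0, 0.013], [-1.0, 0.016, -0.0], [0.0, -0.013, -1.0]] [ 11.1   6.2 -21.4   0.2 -61.6 -12.1]
top [332 190  10  10  88] [ 0.6759 -0.0116  0.1331] [0.0942 0.0012]
top [300 193  10   9  82] [0.6701 0.048  0.1326] [0.0943 0.0611]
top [334 217  11   7  58] [ 0.626  -0.0167  0.1358] [0.044 0.001]
top [303 221   9   6  52] [0.6192 0.0425 0.1343] [0.043  0.0606]
side [341 217  12  16 125] [ 0.6767 -0.0129  0.1314] [ 0.0948 -0.0001]
side [325 232  11  13  84] [ 0.6256 -0.0189  0.1328] [ 0.0434 -0.0012]
side [285 285  13  18 144] [ 0.482  -0.069   0.1316] [-0.1044 -0.037 ]
side [263 302  13  15  94] [ 0.4328 -0.0699  0.1335] [-0.1534 -0.0331]
```

Emit:
apply_moves:
  plan:
    - [[90,-0.12,0.05,-0.3,0,0.01,0],[90,-0.05,0.02,-0.6,0,0,0],[90,-0.04,0,-0.8,0,0,0],[90,-0.04,0,-0.8,0,0,0],[90,-0.04,0,-0.6,0,0,0],[90,-0.04,0,-0.4,0,0,0],[90,-0.02,0,-0.2,0,0,0],[90,0,0,0,0,0,0]]

```text
time_s: 38.13
tcp_pos: [0.4617, -0.0683, 0.1286]
ee_rot: [[-0.013, -1.0, 0.002], [-1.0, 0.013, -0.001], [0.001, -0.002, -1.0]]
wrist_force: [0.2, -0.3, 0.2]
gripper_width: 0.9
```

Emit:
apply_moves:
  plan:
    - [[90,-0.14,0,-0.14,0,0.002,0],[90,-0.02,0,-0.03,0,0,0]]

```text
time_s: 38.3
tcp_pos: [0.4587, -0.0678, 0.1237]
ee_rot: [[-0.013, -1.0, -0.001], [-1.0, 0.013, -0.002], [0.002, 0.001, -1.0]]
wrist_force: [-0.7, -0.1, -0.8]
gripper_width: 0.904
```

Emit:
apply_moves:
  plan:
    - [[0,-0.03,0,-0.03,0,0,0],[0,-0.03,0,-0.03,0,0.001,0],[0,-0.02,0,-0.04,0,0.001,0],[0,-0.02,0,-0.04,0,0.001,0],[0,-0.02,0,-0.04,0,0.001,0],[0,-0.02,0,-0.05,0,0.001,0],[0,-0.02,0,-0.05,0,0,0],[0,-0.02,0,-0.05,0,0,0],[0,-0.02,0,-0.05,0,0,0]]

```text
time_s: 39.05
tcp_pos: [0.4622, -0.0682, 0.1272]
ee_rot: [[-0.006, -1.0, 0.016], [-1.0, 0.006, -0.004], [0.004, -0.016, -1.0]]
wrist_force: [0.7, -0.2, -0.3]
gripper_width: 0.407
```

Emit:
apply_moves:
  plan:
    - [[0,0,0,0.3,0,0,0],[0,0,0,0.6,0,0,0],[0,0,0,0.7,0,0,0],[0,0,0,0.7,0,0,0],[0,0.2,0,0.5,0,0,0.01],[0,0.5,0,0.2,0,0,0.012],[0,0.8,-0.05,0.1,0,0,0.012],[0,0.8,-0.05,0.1,0,0,0.012],[0,0.8,-0.05,0,0,0,0.012],[0,0.8,-0.05,0,0,0,0.012],[0,0.8,-0.05,0,0,0,0.012],[0,0.8,-0.05,0,0,0,0.012]]

```text
time_s: 40.05
tcp_pos: [0.5976, -0.0763, 0.2154]
ee_rot: [[0.091, -0.996, 0.014], [-0.996, -0.091, -0.0], [0.002, -0.014, -1.0]]
wrist_force: [-0.5, 0.5, -1.0]
gripper_width: 0.406
```

Run:
```python
from cl import *
pose(-.06)
```

```text
t 40.05 tcp [ 0.5976 -0.0763  0.2154] F [-0.5  0.5 -1. ] g 0.406
[[0.091, -0.996, 0.014], [-0.996, -0.091, -0.0], [0.002, -0.014, -1.0]] [  8.2  20.1  -4.8   0.1 -64.3  -3. ]
tcp local [ 0.0099 -0.0556] need world u [2.4  0.06] yaw err rad 0.007 tilt wy 0.014 wx 0.0
```

Emit:
apply_moves:
  plan:
    - [[0,0.7,0.06,0,0,0.005,0.004],[0,0.7,0,-0.1,0,0.004,0.003],[0,0.5,0,-0.4,0,0,0],[0,0.2,0,-0.6,0,0,0],[0,0,0,-0.5,0,0,0],[0,0,0,-0.2,0,0,0],[0,0,0,-0.02,0,0,0],[0,0,0,0,0,0,0]]

```text
time_s: 40.72
tcp_pos: [0.6555, -0.0753, 0.1666]
ee_rot: [[0.097, -0.995, 0.001], [-0.995, -0.097, 0.0], [0.0, -0.001, -1.0]]
wrist_force: [0.3, -0.1, -0.4]
gripper_width: 0.402
```

Run:
```python
from cl import *
pose(-.06);s=jaws()
cv2.imwrite("pics/side21.png",cv2.resize(s["pixels"][180:300,250:400,::-1],None,fx=4.5,fy=4.5,interpolation=cv2.INTER_CUBIC))
```

```text
t 40.72 tcp [ 0.6555 -0.0753  0.1666] F [ 0.3 -0.1 -0.4] g 0.402
[[0.097, -0.995, 0.001], [-0.995, -0.097, 0.0], [0.0, -0.001, -1.0]] [  7.5  28.    0.6   0.  -62.5  -1.9]
tcp local [ 0.0677 -0.0602] need world u [0.08 0.02] yaw err rad 0.001 tilt wy 0.001 wx -0.0
n 331 min z rel tcp [-0.0589 -0.0561]
z 0.103 6 local x 0.0778 0.0812 y -0.0669 -0.0526
z 0.109 32 local x 0.0434 0.0877 y -0.0682 -0.0526
z 0.115 53 local x 0.0421 0.0835 y -0.0693 -0.052
z 0.121 35 local x 0.0449 0.0826 y -0.0682 -0.0513
z 0.127 35 local x 0.0471 0.0793 y -0.0701 -0.0524
z 0.133 51 local x 0.048 0.0809 y -0.0712 -0.0513
z 0.139 43 local x 0.05 0.0793 y -0.0701 -0.0534
z 0.145 54 local x 0.0474 0.0843 y -0.0685 -0.0512
z 0.151 22 local x 0.048 0.0828 y -0.0678 -0.0544
```

View pics/side21.png

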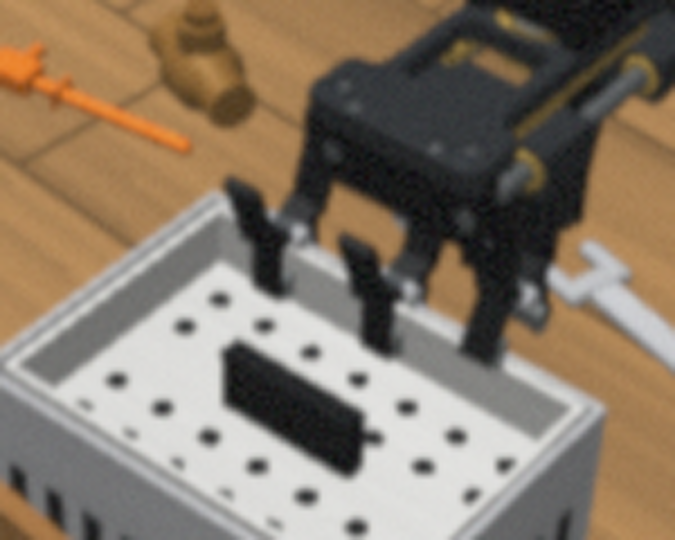

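Emit:
apply_moves:
  plan:
    - [[0,0.08,0,-0.2,0,0.002,0],[0,0,0,-0.3,0,0,0],[0,0,0,-0.3,0,0,0],[0,0,0,-0.2,0,0,0],[0,0,0,-0.05,0,0,0]]

```text
time_s: 41.18
tcp_pos: [0.6586, -0.0752, 0.1421]
ee_rot: [[0.097, -0.995, 0.006], [-0.995, -0.097, 0.001], [0.0, -0.006, -1.0]]
wrist_force: [-0.6, 0.7, -0.1]
gripper_width: 0.404
```

Run:
```python
from cl import *
pose(-.06)
```

```text
t 41.18 tcp [ 0.6586 -0.0752  0.1421] F [-0.6  0.7 -0.1] g 0.404
[[0.097, -0.995, 0.006], [-0.995, -0.097, 0.001], [0.0, -0.006, -1.0]] [  7.4  29.4  -0.8   0.  -59.4  -1.9]
tcp local [ 0.0707 -0.0604] need world u [-0.04  0.01] yaw err rad 0.0 tilt wy 0.006 wx -0.001
```

Emit:
apply_moves:
  plan:
    - [[0,-0.04,0,-0.12,0,0.004,0],[0,-0.01,0,-0.15,0,0,0],[0,-0.01,0,-0.14,0,0,0],[0,0,0,-0.08,0,0,0],[0,0,0,-0.05,0,0,0]]

```text
time_s: 41.6
tcp_pos: [0.6567, -0.0752, 0.127]
ee_rot: [[0.097, -0.995, 0.001], [-0.995, -0.097, 0.0], [-0.0, -0.001, -1.0]]
wrist_force: [0.2, 0.4, -1.1]
gripper_width: 0.398
```

Emit:
apply_moves:
  plan:
    - [[0,0.01,0,-0.06,0,0,0],[0,0,0,-0.03,0,0,0]]

```text
time_s: 41.77
tcp_pos: [0.6569, -0.0754, 0.126]
ee_rot: [[0.098, -0.995, 0.0], [-0.995, -0.098, -0.001], [0.001, -0.0, -1.0]]
wrist_force: [-2.5, 0.3, 4.7]
gripper_width: 0.406
```

Emit:
apply_moves:
  plan:
    - [[0,0,0,-0.02,0,0,0],[45,-0.01,0,-0.02,0,0,0],[50,-0.01,0,-0.03,0,0,0],[55,-0.01,0,-0.03,0,0,0],[65,-0.01,0,-0.03,0,0,0],[75,-0.02,0,-0.02,0,0,0],[90,-0.02,0,-0.02,0,0,0],[90,-0.02,0,-0.02,0,0,0],[90,0,0,-0.02,0,0,0],[90,0,0,0,0,0,0]]

```text
time_s: 42.6
tcp_pos: [0.6567, -0.075, 0.1203]
ee_rot: [[0.098, -0.995, 0.007], [-0.995, -0.098, 0.0], [0.001, -0.007, -1.0]]
wrist_force: [0.4, 0.4, 0.8]
gripper_width: 0.871
```

Emit:
apply_moves:
  plan:
    - [[90,0.02,0,0.3,0,0,0],[90,0,0,0.6,0,0,0],[90,0,0,0.9,0,0,0],[90,0,0,0.9,0,0,0],[90,-0.2,0,0.7,0,0,0],[90,-0.6,0.2,0.5,0,0,0],[90,-0.9,0.5,0.4,0,0,0],[90,-0.9,0.8,0,0,0,0],[90,-0.9,1,0,0,0,0],[90,-0.5,1,0,0,0,0],[90,0,1,0,0,0,0],[90,0,1,0,0,0,0]]

```text
time_s: 43.6
tcp_pos: [0.5488, 0.06, 0.2407]
ee_rot: [[0.089, -0.996, 0.006], [-0.996, -0.089, -0.002], [0.003, -0.006, -1.0]]
wrist_force: [0.3, 0.2, -0.1]
gripper_width: 0.897
```

Emit:
apply_moves:
  plan:
    - [[90,0,1,0,0,0,0],[90,0,1,0,0,0,0],[90,0,1,0,0,0,0],[90,0,1,0,0,0,0],[90,0,1,0,0,0,0],[90,0,1,0,0,0,0],[90,0,0.5,0,0,0,0],[90,0,0,0,0,0,0]]

```text
time_s: 44.27
tcp_pos: [0.5457, 0.2327, 0.2496]
ee_rot: [[0.094, -0.995, 0.013], [-0.996, -0.094, 0.0], [0.001, -0.013, -1.0]]
wrist_force: [-0.1, 0.1, 0.4]
gripper_width: 0.9
```

```bash
python3 hand.py
python3 - <<'E'
from lidm import *
c=capture("top");cv2.imwrite("pics/top22.png",c["pixels"][...,::-1])
s=capture("side");cv2.imwrite("pics/side22.png",s["pixels"][...,::-1])
P=cloud(s);z=P[...,2];l=(P[...,:2]-BC)@BU;k=(abs(l[...,0])<.06)&(abs(l[...,1])<.09)&(z<.1)
for a,b in((-1,-1),(-1,1),(1,-1),(1,1)):
    kk=k&(l[...,0]*a>.02)&(l[...,1]*b>.04)&(z<.075);print(a,b,kk.sum(),np.percentile(z[kk],[20,50,80]).round(4))
P=cloud(c);z=P[...,2]
m=np.zeros(z.shape,bool);m[200:345,425:560]=1
print("tray floor z",rec(c,"tray"))
mm=m&(z>.018)&(z<.045);print(rect(c,P,mm)); mb=m&(z>.07);print("bar z",np.nanmedian(z[mb]))
print("clamp rec",rec(c,"clamp0"))
E
```

```text
t 44.27 tcp [0.5457 0.2327 0.2496] F [-0.1  0.1  0.4] g 0.9
[[0.094, -0.995, 0.013], [-0.996, -0.094, 0.0], [0.001, -0.013, -1.0]] [ 39.   17.9  -3.1   0.5 -68.4 -33.7]
top [364 187  10  11  88] [ 0.682  -0.0717  0.1325] [ 0.0944 -0.0592]
top [332 190  10  10  88] [ 0.6761 -0.0116  0.133 ] [0.0944 0.0012]
top [300 193  10   9  83] [0.6702 0.0481 0.1321] [0.0943 0.0612]
top [366 215  11   6  53] [ 0.6317 -0.0768  0.1359] [ 0.0438 -0.0593]
top [334 217  11   7  59] [ 0.6262 -0.0166  0.1352] [0.0442 0.0011]
top [303 221   9   6  52] [0.6191 0.0428 0.1348] [0.043  0.0609]
side [317 205  10  15 111] [0.6703 0.047  0.1304] [0.0943 0.0601]
side [341 217  12  17 124] [ 0.6768 -0.0129  0.1315] [ 0.0949 -0.0002]
side [299 219  11  12  76] [0.6191 0.0411 0.1314] [0.0428 0.0592]
side [367 231  12  16 131] [ 0.6822 -0.0729  0.1311] [ 0.0945 -0.0604]
side [325 232  11  13  86] [ 0.6259 -0.0187  0.1323] [ 0.0437 -0.001 ]
side [351 247  11  13  89] [ 0.6311 -0.079   0.1326] [ 0.043  -0.0615]
-1 -1 181 [0.0588 0.0599 0.0611]
-1 1 192 [0.0583 0.0597 0.0609]
1 -1 344 [0.0587 0.0598 0.0609]
1 1 323 [0.0587 0.0599 0.0611]
tray floor z [(0.89, [0.5855, -0.334, 0.0032], [489, 251])]
(((583.2581787109375, -330.8107604980469), (118.63282775878906, 149.94366455078125), 84.79600524902344), 655)
bar z 0.08124001265535905
clamp rec [(0.82, [0.6524, -0.0108, 0.1108], [336, 208]), (0.67, [0.6629, -0.0758, 0.1053], [369, 204]), (0.64, [0.6527, 0.0479, 0.1125], [305, 208])]
```

View pics/top22.png

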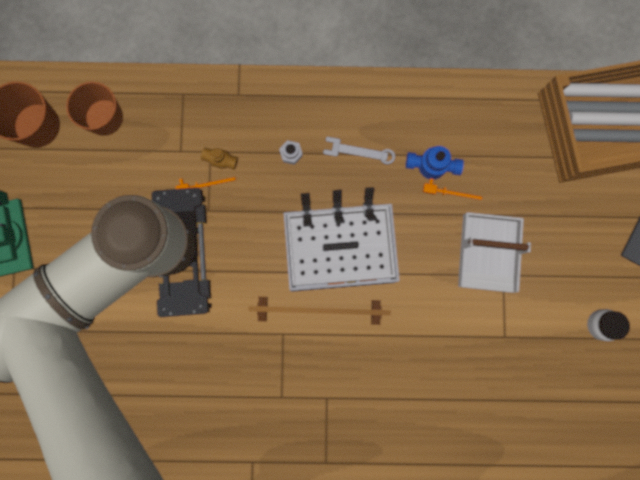

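View pics/side22.png

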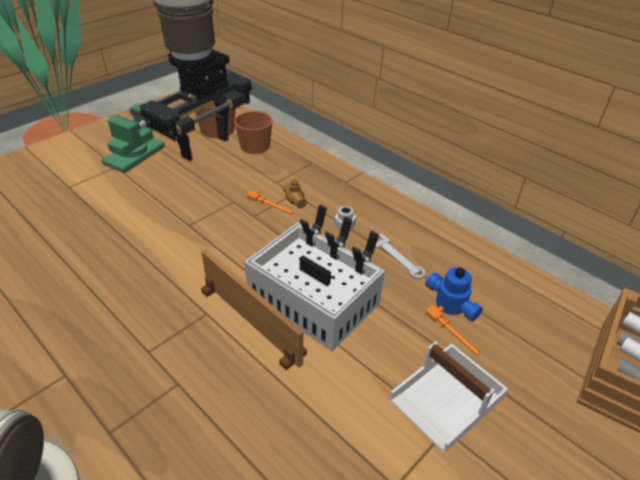

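```bash
python3 -c "
from station import finish_job
print(finish_job())"
```

```text
the job is handed in; nothing more can be done
None
```

The wash basket is loaded and I handed the job in at about 44 s of the 200 s allowed; no verdict came back.

- **Fittings:** I tipped the tray to 44° over the basket and all six landed inside in a single layer, about 33 mm at the highest, so nothing needed levelling. A top view afterwards showed the tray empty.
- **Tray:** I set it back down flat on the bench and its bar measured 81 mm high, as it should. It was later knocked several centimetres aside while the arm was elsewhere. It is still flat and empty, and I left it there.
- **Lid:** It is fully home. The top of its floor measured 59–60 mm near all four corners, against 59 expected, and read the same after the clamps went on.
- **Clamps:** Only three were present, and all three are off the rail. They sit on the basket's far long wall, at about +60, 0 and −60 mm along it. They stayed put after release, and the handle spread fits about 8 mm pinched, meaning wall and lid edge together. That 8 mm is inferred from the spread; I could not measure it directly.
- **Rest of the bench:** The other things look unmoved, and the arm is parked clear.

While tipping the tray, joint 5 read −9.2° against its −9.14° limit, so I raised the arm to bring it away from the limit. The largest force I read was about 21 N up, plus 7 N sideways, at the wrist while seating the first clamp. No final check failed.

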